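# Clamp a fossil tooth in the quick-release vise

## Task

Squeeze the vise's red quick-release lever against the grip post beside it and, keeping it squeezed, slide the carriage forward until the cork pad lightly touches the fossil tooth (needle still in the grey); let the lever go and see that it springs fully back, which locks the carriage. Then turn the crank clockwise until the tooth is held between both jaws with the needle of the pressure gauge in the green band, never reaching the red. Tighten with the crank alone, do not touch the tooth, leave the brush, the jar and the bone piece where they lie, and let go of everything at the end.

Things in the scene. Friction and masses are not known exactly. Their poses are not given: they have to be found in the camera images.
- vise: Blue bench vise bolted down, 315 x 120 mm, bed top 20 mm above the table. Origin: table level, on its centre line. x points along the closing direction (from the crank towards the fixed jaw), y to the left of that, z up. The fixed jaw's cork face is at x = +130 mm, its top 115 mm above the table.
- pad_face (a point): Centre of the cork face (84 wide x 64 mm high, 68 mm above the table) of the moving jaw's pad; x is the closing direction. The pad is sprung: 4 N per mm it is pressed back into the jaw, 7 mm of travel.
- grip_post (a point): Black grip post fixed on top of the carriage, 22 mm along the vise's x, 12 mm along its y; the point is on its centre, 150 mm above the table; the post stands from the carriage top (114 mm) up to 170 mm. The outer faces of lever and post are 44 mm apart across the vise's y, about 30 mm when squeezed. The carriage (56 x 110 mm, from 28 mm behind to 28 mm ahead of the post) rubs with about 2 N.
- lever_grip (a point): Red quick-release lever, same section and height as the post, standing 32 mm from it towards the vise's -y; the point is on its centre, 150 mm above the table. It pivots 42 mm below this point about the vise's x; its spring takes 11 N here when let go, 15 N fully squeezed, and returns it by itself.
- lever (a joint): Lever angle, rad. 0: let go, half nut seated between two teeth of the rail (6 mm pitch), carriage locked with 1 mm of play. About 0.04: let go but the half nut stands on a 2.4 mm tooth tip, NOT locked; once the carriage is drawn back, or pushed back by the work, up to 4 mm the nut drops into a gap. Free to slide from 0.10; 0.30: fully squeezed, at its stop.
- carriage (a joint): Position of the carriage along the vise's x, m, 0 fully open, 0.115 at most; the pad face lies at vise x = -0.035 + this + the screw's advance - the pad's compression.
- screw (a joint): Screw angle, rad; crank straight up at 0, grows when the crank is turned clockwise as seen from the crank end (looking along the vise's +x): from the top it goes towards the vise's -y. One turn advances the moving jaw and the crank by 6 mm along the vise's x relative to the carriage. Range 0 to 25. It takes 0.12 N m (4 N at the crank knob) and stays where it is left.
- crank_hub (a point): Point on the screw's axis, 85 mm above the table, in the plane across the screw that holds the middle of the crank knob.
- crank_knob (a point): Middle of the red crank knob: a free-spinning cylinder 18 mm in diameter and 44 mm long, lying along the vise's x, 30 mm off the screw's axis. The crank arm is at its end nearer the carriage, 27 mm from this point; nothing is beside or behind it.
- gauge (a joint): Needle of the pressure gauge on top of the moving jaw (white dial 50 mm across), rad: 0 no pressure (needle towards the vise's +y), growing clockwise from above, 0.25 rad per mm of pad compression, that is 1 rad = 16 N. Grey band 0 to 0.75 (12 N), green 0.75 to 1.25 (12 to 20 N), yellow to 1.5 (24 N), red beyond.
- fossil: Fossil tooth, a tan ridged block, 60 mm along the vise's x, 66 mm wide, 72 mm tall, about 0.5 kg, standing loose on the vise bed a few mm short of the fixed jaw. Origin: centre of its underside; x about along the vise's x.
- brush: Brush lying on the table, about 200 mm long; bystander.
- glue_jar: Amber jar, 48 mm diameter, 75 mm tall, origin at its underside; bystander.
- bone_piece: Loose piece of bone, about 110 mm long and 34 mm high; bystander.

How it is judged:
By the outcome, as a careful person would: the job done as asked, in the order asked, and still so for the second after the job is handed in, with the robot touching nothing.
It also fails if it takes over 72 s, if anything falls off the work surface, if the arm or the gripper's body presses on something with over 40 N, if the wrist force passes 120 N, or if a joint passes its speed limit or range.

## Robot

A 6-joint arm with a two-finger parallel gripper is mounted at the origin on the work surface. World frame = base frame: x ahead of the robot, y to its left, z up, the work surface at z = 0. Lengths are in mm, angles in rad, forces in N, time in s.
With the tool pointing down it reaches from about 300 to 775 mm from the base axis. Payload 14.6 kg.
Tool frame: the origin (TCP) lies between the finger pads; the fingertips stand 25 mm ahead of it and the grasp point (between the pads) lies 6 mm ahead of it; z points along the fingers, x is the direction in which the jaws open and shut, and the axes are right-handed (so a half turn about z gives the same grasp; the last joint's range is limited). The gripper opens to 94 mm and grips with 3 to 60 N. Pads are 16 mm wide; open, the fingers measure 119 mm over their backs; the gripper's body (75 mm by 177 mm) begins 78 mm behind the grasp point.
Start: joints at [1.097, 0.3, 1.521, -0, 1.321, -0.067], TCP at [217.616, 505.106, 230.446] pointing down, gripper open.
Joint ranges: [-3.03, 3.03], [-0.79, 2.21], [0.23, 2.52], [-1.04, 4.18], [0, 3.07], [-2.55, 2.55]. Speed limits (rad/s): [2.22, 2.22, 2.57, 3.14, 3.14, 3.14].

## Interface

Orientations are given as [roll, pitch, yaw] about the fixed x, y, z axes, in that order (R = Rz(yaw) Ry(pitch) Rx(roll)).
In Python, from cell import manip gives the robot as it stands.
- The arm moves only by the tool apply_moves, never from a script. Its argument "series" is a list of rows, each a list of 3 entries, a list of its own where there are three numbers: the shift along the world's x, y, z in cm, then the turn, a rotation vector about the world's x, y, z in rad, then the opening in per cent of the stroke, from 0 (shut) to 100 (fully open). A call has exactly 10 rows; each row is the pose to reach, as a shift and turn from the pose commanded when the call began; what a row does not reach only later rows make up. A row lasts 1/8 s, in which the tool goes at most 62.5 mm and 10.7 degrees, less where a joint would pass 70% of its speed; a pose out of reach is approached as far as the arm can. A call with a gripper value outside its range is refused whole. The fingers move at their own pace and stop on an object; "grip_force" is the grip in N (left out, the last holds). Time passes only in rows, so rows that repeat a pose let the fingers close, or fill a call up. It gives the time, the measured TCP pose, the force and the opening at its end, in the units of the state.
- manip.read_state(): the state, without advancing time (a new reading comes with each control period).
- manip.camera(name): name is "scene" or "side" or "wrist"; returns (picture, depth): 400x640x3 uint8, red, green, blue; 400x640 float32, mm along the optical axis (not along the pixel's ray), 0 where there is no reading.
- manip.camera_info(name): a dict with "intrinsics" (3x3 intrinsics, pixels), "extrinsics" (4x4, takes a point from world to camera coordinates); the wrist camera has in their place "hand_eye" (4x4, takes a point from camera to tool coordinates, whose origin is the TCP and whose axes are the tool frame's). Camera axes: x right, y down, z forward; pixel columns grow to the right and rows downward; lengths in mm; the calibration is good to about 2 mm. The wrist camera is an equidistant fisheye: a pixel r from the principal point sees the ray r / f radians off the axis. A picture is of the moment at which its call begins: read the wrist's pose just before it. camera_info takes no time and is no camera call.
- manip.sign_off(): hands the job in, once; it reports no verdict.
The state is a dict: "clock": time; "joints": joint angles; "qd": joint speeds; "effort": joint torques, N m; "eef_pos": TCP position; "eef_rot": TCP orientation; "wrist_force": force on the tool from outside, world axes, zero at the start; "moment": the same for the moment, N m; "finger_gap": finger opening in mm.
Only numpy, scipy, OpenCV 4.12 (cv2) and the standard library are available. Lean on these libraries where they do the work, as an engineer would, in place of code of your own. Each camera call takes 0.05 s, during which the arm holds its last target.

## Working session

There is one attempt and no reset: what is moved stays moved. The work goes in short steps, Python scripts to look and compute and a tool call to move; the robot and the scene stay as the last step left them, time stands still between calls to the robot, and variables do not carry over. Pictures are saved under pics/ and viewed, and the job is handed in when it is done.

Besides the shell and the picture viewer there is one more tool, called after "Request:" as name([rows], argument=value, ...), one row to a line, values as JSON. apply_moves: Moves the arm, as the interface text tells. Its arguments: {"type":"object","properties":{"series":{"type":"array","items":{"type":"array"}},"grip_force":{"type":"number"}},"required":["series"]}

```bash
mkdir -p pics; ls
cat > h.py <<'E'
import numpy as np,cv2
from cell import manip
def snap(n,tag):
    s=manip.read_state(); p,d=manip.camera(n); cv2.imwrite(f'pics/{tag}.png',p[:,:,::-1]); np.save(f'pics/{tag}_d.npy',d); np.save(f'pics/{tag}_rgb.npy',p); return s,p,d
def W(n,u,v,z):
    i=manip.camera_info(n);K=np.array(i['intrinsics']);T=np.linalg.inv(np.array(i['extrinsics']))
    c=np.stack([(u-K[0,2])/K[0,0]*z,(v-K[1,2])/K[1,1]*z,z,np.ones_like(z)],-1) 
    return (c@T.T)[...,:3]
def P(n,X):
    i=manip.camera_info(n);K=np.array(i['intrinsics']);T=np.array(i['extrinsics'])
    c=T[:3,:3]@np.array(X)+T[:3,3]; q=K@c; return q[:2]/q[2]
E
python3 - <<'E'
from h import *
for n in ['scene','side']:
    s,p,d=snap(n,n+'0')
    print(manip.camera_info(n))
print(manip.camera_info('wrist'))
print(manip.read_state())
E
```

```text
pics
{'intrinsics': array([[412.73818363,   0.        , 314.12926949],
       [  0.        , 412.73818363, 198.14006359],
       [  0.        ,   0.        ,   1.        ]]), 'extrinsics': array([[-1.06759724e-01,  9.94162126e-01,  1.56214182e-02,
         2.77624172e+01],
       [ 6.92680364e-01,  8.56374671e-02, -7.16142540e-01,
        -3.29579576e+02],
       [-7.13299569e-01, -6.56345300e-02, -6.97779216e-01,
         1.62407926e+03],
       [ 0.00000000e+00,  0.00000000e+00,  0.00000000e+00,
         1.00000000e+00]])}
{'intrinsics': array([[374.44713967,   0.        , 316.90919061],
       [  0.        , 374.44713967, 203.16975795],
       [  0.        ,   0.        ,   1.        ]]), 'extrinsics': array([[ 9.54340635e-01, -2.98681936e-01,  4.80132438e-03,
        -5.64500900e+02],
       [-1.96262465e-01, -6.39047755e-01, -7.43706267e-01,
         1.94229717e+02],
       [ 2.25199903e-01,  7.08806792e-01, -6.68489293e-01,
         8.41635930e+02],
       [ 0.00000000e+00,  0.00000000e+00,  0.00000000e+00,
         1.00000000e+00]])}
{'intrinsics': array([[309.70691629,   0.  
[... 437 characters left out ...]
0.00000000e+00,
         1.00000000e+00]])}
{'clock': 0.1, 'joints': array([ 1.09742116e+00,  3.00421008e-01,  1.52148560e+00, -2.98555981e-05,
        1.32070869e+00, -6.65714919e-02]), 'qd': array([ 0.00025719, -0.00112008, -0.00125541,  0.00068345, -0.00091251,
       -0.00057842]), 'effort': array([ 9.63531529e-04, -5.32637930e+01, -3.53288198e+01,  7.10535957e-02,
        2.33821169e-02, -9.21742981e-05]), 'eef_pos': array([217.52540743, 504.9388785 , 229.95418847]), 'eef_rot': array([-3.14155348e+00,  1.02230259e-03,  1.16400008e+00]), 'wrist_force': array([-0.96427156, -0.09197542, -0.66069371]), 'moment': array([-0.00903183, -0.06348719,  0.00145706]), 'finger_gap': 94.1968537035222}
```

View pics/scene0.png

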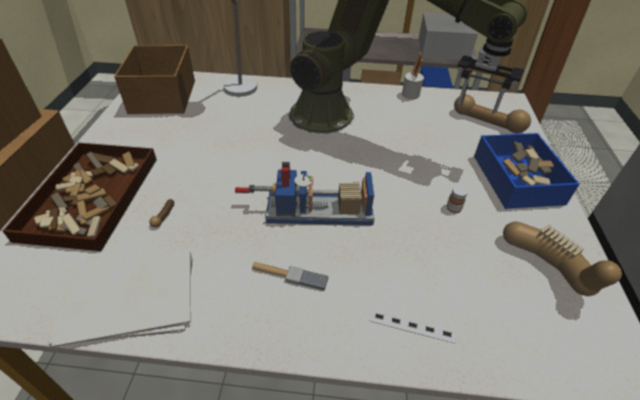

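View pics/side0.png

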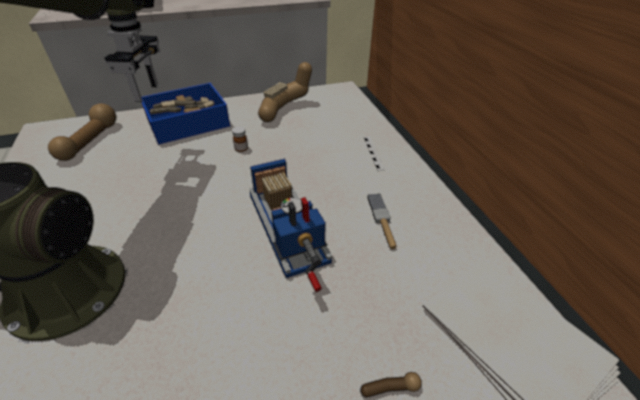

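The scene picture shows the vise at about (320,200) with its closing direction to the right (roughly world +y) and the crank knob at (243,190). The side picture shows the dark post (292,212), the red lever (306,208) and the knob (315,282).

Run:
```python
from h import *
v,u=np.mgrid[0:400,0:640]
for n in ['scene','side']:
    p=np.load(f'pics/{n}0_rgb.npy').astype(int);d=np.load(f'pics/{n}0_d.npy')
    X=W(n,u.ravel()*1.,v.ravel()*1.,d.ravel()*1.).reshape(400,640,3)
    hsv=cv2.cvtColor(p.astype(np.uint8),cv2.COLOR_RGB2HSV)
    reg=(X[...,0]>300)&(X[...,0]<700)&(X[...,1]>-300)&(X[...,1]<250)&(d>0)
    red=((hsv[...,0]<6)|(hsv[...,0]>172))&(hsv[...,1]>150)&(hsv[...,2]>80)&reg
    k,l,st,c=cv2.connectedComponentsWithStats(red.astype(np.uint8))
    for i in range(1,k):
        if st[i,4]>8:
            q=X[l==i]; print(n,'red',st[i],np.median(q,0).round(),q.min(0).round(),q.max(0).round())
    bl=(hsv[...,0]>100)&(hsv[...,0]<125)&(hsv[...,1]>110)&reg
    q=X[bl]; print('blue',len(q),q.min(0).round(),q.max(0).round())
    m=q[:,2]>8
    r=cv2.minAreaRect(q[m][:,:2].astype(np.float32)); print(r)
    tb=(abs(X[...,2])<20)&reg; print('table z',np.median(X[...,2][tb]))
    f=(hsv[...,0]>8)&(hsv[...,0]<28)&(hsv[...,1]>60)&reg&(X[...,2]>80)&(X[...,2]<105)
    q=X[f];print('tan top',len(q),np.percentile(q,[2,50,98],0).round() if len(q) else '')
    b=p[150:320,200:420] if n=='scene' else p[140:310,220:440]
    cv2.imwrite(f'pics/{n}0c.png',cv2.resize(b[:,:,::-1].astype(np.uint8),None,fx=3.5,fy=3.5,interpolation=cv2.INTER_CUBIC))
```

```text
scene red [282 167   7   5  25] [545. -52. 172.] [520. -61. 156.] [554. -43. 174.]
scene red [236 188  13   4  36] [ 531. -185.   67.] [ 526. -203.   61.] [ 536. -168.   71.]
blue 557 [ 465. -112.   11.] [596. 195. 138.]
((529.8597412109375, 42.350921630859375), (113.69497680664062, 298.5241394042969), 5.980864524841309)
table z -0.6890558557496433
tan top 431 [[485. -89.  81.]
 [531. 128.  90.]
 [566. 175. 101.]]
side red [302 198   6   6  26] [544. -56. 172.] [539. -64. 170.] [549. -47. 174.]
side red [308 272  12  18 102] [ 526. -188.   68.] [ 519. -208.   63.] [ 533. -166.   70.]
blue 2007 [ 462. -160.    7.] [591. 189. 149.]
((521.4290771484375, 12.559463500976562), (112.91851806640625, 349.6292419433594), 5.984046936035156)
table z -0.5342069274374808
tan top 722 [[475. -93.  81.]
 [520. 131.  90.]
 [549. 174. 100.]]
```

View pics/scene0c.png

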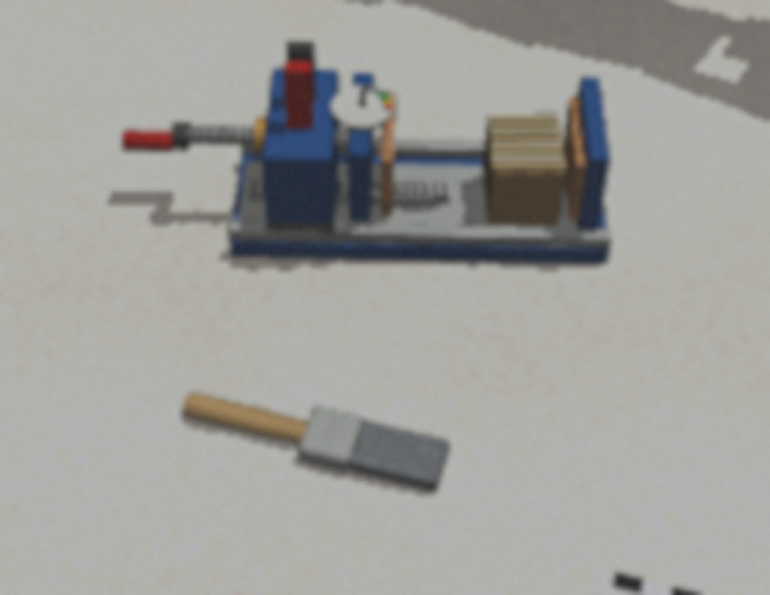

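View pics/side0c.png

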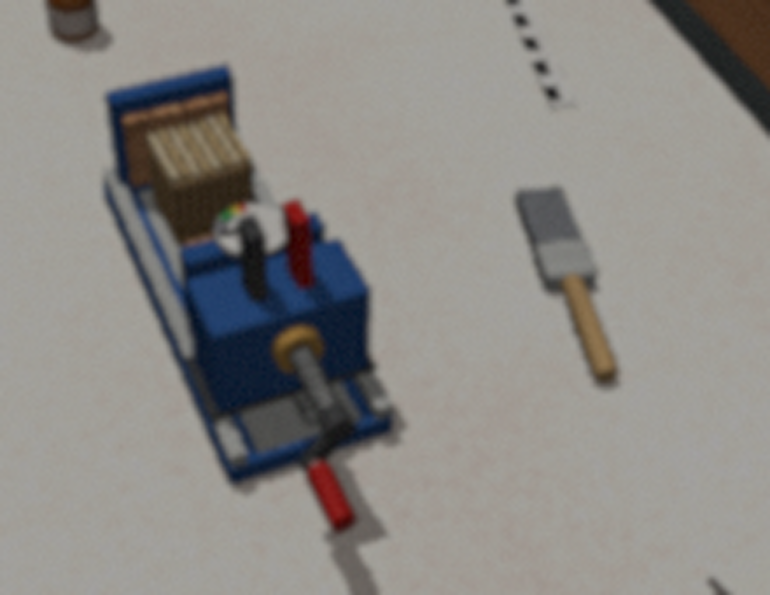

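Request:
apply_moves([
  [[6, -10, 1.5], [0, 0, -0.15], 100],
  [[12, -20, 3], [0, 0, -0.3], 100],
  [[18, -30, 5], [0, 0, -0.45], 100],
  [[24, -40, 7], [0, 0, -0.6], 100],
  [[30, -50, 7], [0, 0, -0.75], 100],
  [[30.7, -50.5, 7], [0, 0, -0.9], 100],
  [[30.7, -50.5, 7], [0, 0, -1.06], 100],
  [[30.7, -50.5, 7], [0, 0, -1.06], 100],
  [[30.7, -50.5, 7], [0, 0, -1.06], 100],
  [[30.7, -50.5, 7], [0, 0, -1.06], 100],
])

```text
clock: 1.35
eef_pos: [525.5, -2.5, 300.2]
eef_rot: [3.142, 0.001, 0.102]
wrist_force: [0.4, 0.7, -0.5]
finger_gap: 94.1
```

Run:
```python
from h import *
s,p,d=snap('wrist','w1')
np.save('pics/w1_s.npy',np.r_[s['eef_pos'],s['eef_rot']]); print(s)
```

```text
{'clock': 1.35, 'joints': array([-7.44173922e-02,  2.00107709e-01,  1.48372695e+00, -1.40404746e-04,
        1.45836230e+00, -1.76225276e-01]), 'qd': array([-0.38671546,  0.28128461, -0.38236439,  0.0062416 ,  0.10755685,
       -0.39274676]), 'effort': array([  0.60428482, -50.67405939, -35.19341826,  -0.11202131,
        -0.17950196,   0.37405176]), 'eef_pos': array([525.47026298,  -2.50925932, 300.18423606]), 'eef_rot': array([3.14156125e+00, 6.19411470e-04, 1.01823669e-01]), 'wrist_force': array([ 0.42532653,  0.73900435, -0.47192068]), 'moment': array([-0.06836721,  0.03614413,  0.01052726]), 'finger_gap': 94.14899612869308}
```

View pics/w1.png

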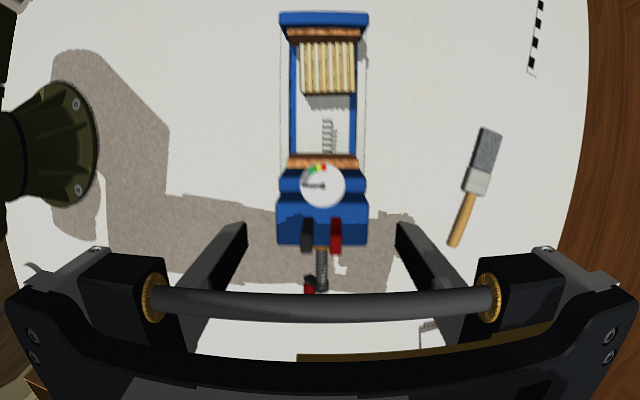

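The wrist picture shows the dial at (322,185) with needle pointing left (to the vise's +y, zero). It also shows the post at (306,235), lever at (336,235), knob at (310,286) behind the gripper bar, and the tooth at (327,67). I'll take a settled shot and measure.

```bash
cat >> h.py <<'E'
from scipy.spatial.transform import Rotation as Ro
def wcloud(s,d):
    i=manip.camera_info('wrist');K=i['intrinsics'];H=np.array(i['hand_eye'])
    v,u=np.mgrid[0:400,0:640]
    a=(u-K[0,2])/K[0,0];b=(v-K[1,2])/K[1,1];r=np.hypot(a,b)+1e-9
    k=np.tan(np.minimum(r,1.5))/r
    c=np.stack([a*k*d,b*k*d,d],-1)
    t=c@H[:3,:3].T+H[:3,3]
    R=Ro.from_euler('xyz',s['eef_rot']).as_matrix()
    return t@R.T+s['eef_pos']
def wproj(s,X):
    i=manip.camera_info('wrist');K=i['intrinsics'];H=np.array(i['hand_eye'])
    R=Ro.from_euler('xyz',s['eef_rot']).as_matrix()
    t=R.T@(np.array(X)-s['eef_pos']); c=H[:3,:3].T@(t-H[:3,3])
    rr=np.hypot(c[0],c[1]);th=np.arctan2(rr,c[2])
    return np.array([K[0,2]+K[0,0]*th*c[0]/rr,K[1,2]+K[1,1]*th*c[1]/rr])
E
python3 - <<'E'
from h import *
manip.camera('scene')
s,p,d=snap('wrist','w2');print(s['eef_pos'],s['eef_rot'],abs(s['qd']).max())
X=wcloud(s,d);np.save('pics/w2_X.npy',X)
hsv=cv2.cvtColor(p,cv2.COLOR_RGB2HSV)
reg=(d>0)&(X[...,0]>400)&(X[...,0]<650)&(X[...,1]>-300)&(X[...,1]<260)
red=((hsv[...,0]<6)|(hsv[...,0]>172))&(hsv[...,1]>150)&(hsv[...,2]>50)&reg
k,l,st,c=cv2.connectedComponentsWithStats(red.astype(np.uint8))
for i in range(1,k):
    if st[i,4]>15:
        q=X[l==i];print(st[i],np.median(q,0).round(1),q.min(0).round(),q.max(0).round())
blk=(hsv[...,2]<75)&reg&(X[...,2]>155)&(X[...,2]<180)
q=X[blk];print('post',len(q),np.percentile(q,[2,50,98],0).round(1))
lt=red&(X[...,2]>166)&(X[...,2]<178);q=X[lt];print('lever',len(q),np.percentile(q,[2,50,98],0).round(1))
bl=(hsv[...,0]>100)&(hsv[...,0]<125)&(hsv[...,1]>110)&reg
for lo,hi in [(12,26),(105,120),(110,125)]:
    q=X[bl&(X[...,2]>lo)&(X[...,2]<hi)];print(lo,len(q),q.min(0).round(),q.max(0).round(),cv2.minAreaRect(q[:,:2].astype(np.float32)))
print('table',np.median(X[...,2][reg&(abs(X[...,2])<10)]))
f=(hsv[...,0]>8)&(hsv[...,0]<30)&(hsv[...,1]>40)&reg&(X[...,2]>86)&(X[...,2]<98)&(X[...,1]>60)
q=X[f];print('tooth',len(q),np.percentile(q,[1,50,99],0).round(1),cv2.minAreaRect(q[:,:2].astype(np.float32)))
q=X[reg&(hsv[...,1]<30)&(hsv[...,2]>150)&(X[...,2]>100)];print('dial',np.median(q,0))
np.save('pics/w2_s.npy',np.r_[s['eef_pos'],s['eef_rot']])
E
```

```text
[525.47516581  -2.32865515 299.87010814] [3.14145597e+00 9.63233720e-04 1.00831403e-01] 0.0596616864283117
[321 162   4   7  24] [524.   16.3 121.7] [522.  13. 120.] [526.  19. 123.]
[330 216  10  13 110] [542.9 -41.7 136.9] [538. -43. 117.] [548. -41. 158.]
[329 233  12  20 227] [542.5 -50.5 173. ] [536. -62. 169.] [548. -42. 175.]
[303 281  12  13 106] [ 522.5 -172.3   68.6] [ 515. -185.   59.] [ 532. -158.   86.]
post 352 [[508.1 -64.2 155.7]
 [515.3 -48.4 169.6]
 [546.7 -41.  171.5]]
lever 228 [[536.9 -61.2 169.5]
 [542.5 -50.5 173. ]
 [548.  -41.7 174.5]]
12 1083 [462.  14.  17.] [568. 179.  26.] ((515.343994140625, 96.22651672363281), (92.14563751220703, 156.95301818847656), 5.552022933959961)
105 5311 [457. -84. 105.] [585. 194. 119.] ((518.1133422851562, 55.712608337402344), (108.34467315673828, 271.4867248535156), 5.911681652069092)
110 5095 [457. -84. 110.] [585. 194. 125.] ((518.1133422851562, 55.712608337402344), (108.34467315673828, 271.4867248535156), 5.911681652069092)
table 0.3139617059419493
tooth 1829 [[475.6  99.4  86. ]
 [516.4 131.3  91.1]
 [549.  169.5  97.2]] ((512.3726806640625, 134.87672424316406), (81.45513153076172, 70.5886001586914), 6.439990520477295)
dial [528.35138882  -4.57753522 121.31872895]
```

Run:
```python
from h import *
print(manip.read_state()['eef_pos'])
X=np.load('pics/w2_X.npy');p=np.load('pics/w2_rgb.npy')
e=np.array([.9947,.103]);xv=np.array([-.103,.9947])
l=X[...,:2]@e;t=X[...,:2]@xv;z=X[...,2]
hsv=cv2.cvtColor(p,cv2.COLOR_RGB2HSV)
m=(z>164)&(z<178)&(t>-130)&(t<-80)&(l>490)&(l<550)
b=m&(hsv[...,1]<90)&(hsv[...,2]<90)
r=m&(hsv[...,1]>120)
for q in (b,r): print(q.sum(),np.percentile(l[q],[2,50,98]),np.percentile(t[q],[2,50,98]),np.median(z[q]))
c=(z>108)&(z<119)&(hsv[...,0]>100)&(hsv[...,0]<125)&(hsv[...,1]>110)&(t>-145)&(t<-70)
print('carr',np.percentile(l[c],[1,99]),np.percentile(t[c],[1,99]))
c=(z>108)&(z<122)&(hsv[...,0]>100)&(hsv[...,0]<125)&(hsv[...,1]>110)&(t>80)
print('fixjaw',np.percentile(l[c],[1,99]),np.percentile(t[c],[1,99]),np.median(z[c]))
c=(z>86)&(z<96)&(l>480)&(l<565)&(t>30)&(t<122)&(hsv[...,0]>8)&(hsv[...,0]<35)
print('tooth',np.percentile(l[c],[1,99]),np.percentile(t[c],[1,5,50,95,99]),np.median(z[c]))
# profile of cork
c=(z>94)&(z<105)&(l>480)&(l<565)&(hsv[...,0]<20)&(hsv[...,1]>70)
print('cork t hist',np.histogram(t[c],np.arange(-90,150,3)))
```

```text
[524.77948607  -0.84056601 299.81776952]
238 [500.18053702 505.39797851 511.20219717] [-117.23043607 -105.85687956  -96.54007457] 170.06949508414297
265 [511.29321316 534.14725594 540.04202364] [-116.93269604 -105.36906293  -96.58908551] 172.87337484985
carr [468.25921945 573.8926415 ] [-133.14939019  -80.56381717]
fixjaw [475.22179941 570.75051029] [120.43493649 136.93230697] 114.95785859189203
tooth [495.74077159 558.40104475] [ 46.91087894  49.50701278  76.90751754 112.74963399 113.5358309 ] 91.2973166515638
cork t hist (array([  0,   0,   0,   0,   0,   0,   0,   0,   0,   0,   0,   0,   0,
         0,   0,  19, 111, 148, 200,  84,   0,   0,   0,   0,   0,   0,
         0,   0,   0,   0,   0,   0,   0,   0,   0,   0,   0,   0,   0,
         0,   0,   0,   0,   0,   0,   0,   0,   0,   0,   0,   0,   0,
         0,   0,   0,   0,   0,   0,   0,   0,   0,   0,   0,   0,   0,
         0,   0, 142, 175, 182,  80,   0,   0,   0,   0,   0,   0,   0,
         0]), array([-90, -87, -84, -81, -78, -75, -72, -69, -66, -63, -60, -57, -54,
       -51, -48, -45, -42, -39, -36, -33, -30, -27, -24, -21, -18, -15,
       -12,  -9,  -6,  -3,   0,   3,   6,   9,  12,  15,  18,  21,  24,
        27,  30,  33,  36,  39,  42,  45,  48,  51,  54,  57,  60,  63,
        66,  69,  72,  75,  78,  81,  84,  87,  90,  93,  96,  99, 102,
       105, 108, 111, 114, 117, 120, 123, 126, 129, 132, 135, 138, 141,
       144, 147]))
```

Request:
apply_moves([
  [[-0.28, -5.3, -2], [0, 0, 0], 100],
  [[-0.28, -5.3, -5], [0, 0, 0], 100],
  [[-0.28, -5.3, -9], [0, 0, 0], 100],
  [[-0.28, -5.3, -12], [0, 0, 0], 100],
  [[-0.28, -5.3, -14.4], [0, 0, 0], 100],
  [[-0.28, -5.3, -14.4], [0, 0, 0], 60],
  [[-0.28, -5.3, -14.4], [0, 0, 0], 60],
  [[-0.28, -5.3, -14.4], [0, 0, 0], 60],
  [[-0.28, -5.3, -14.4], [0, 0, 0], 60],
  [[-0.28, -5.3, -14.4], [0, 0, 0], 60],
], grip_force=30)

```text
clock: 2.75
eef_pos: [522.8, -52.8, 157.2]
eef_rot: [3.141, -0.003, 0.104]
wrist_force: [7.7, 0.8, -1.6]
finger_gap: 56.6
```

Run:
```python
from h import *
s,p,d=snap('wrist','w3');print(s['eef_pos'],s['eef_rot'],s['wrist_force'],s['finger_gap'])
```

```text
[522.81027909 -52.82017103 157.18390426] [ 3.14127704 -0.00329889  0.10388688] [ 7.74890787  0.76269663 -1.61350048] 56.590103269059846
```

View pics/w3.png

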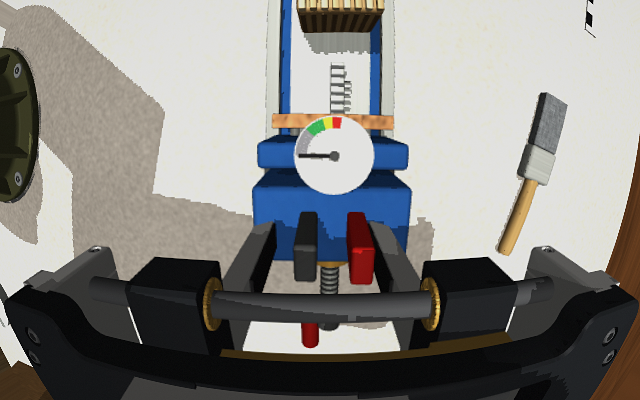

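The fingers straddle post (307,245) and lever (362,245), with the right pad already on the lever. The needle (318,156) points left at zero. Now I squeeze.

Request:
apply_moves([
  [[0, 0, 0], [0, 0, 0], 50],
  [[0, 0, 0], [0, 0, 0], 44],
  [[0, 0, 0], [0, 0, 0], 38],
  [[0, 0, 0], [0, 0, 0], 32],
  [[0, 0, 0], [0, 0, 0], 25],
  [[0, 0, 0], [0, 0, 0], 25],
  [[0, 0, 0], [0, 0, 0], 25],
  [[0, 0, 0], [0, 0, 0], 25],
  [[0, 0, 0], [0, 0, 0], 25],
  [[0, 0, 0], [0, 0, 0], 25],
], grip_force=30)

```text
clock: 4.05
eef_pos: [525.7, -52.5, 157.8]
eef_rot: [3.141, -0.011, 0.104]
wrist_force: [30.5, 4.5, -11.3]
finger_gap: 35.2
```

Run:
```python
from h import *
s,p,d=snap('wrist','w4');print(s['eef_pos'],s['eef_rot'],s['wrist_force'],s['finger_gap'])
```

```text
[525.7137843  -52.47287356 157.81639311] [ 3.14065608 -0.01149106  0.10390809] [ 30.46475451   4.49101935 -11.29053072] 35.15502793852674
```

View pics/w4.png

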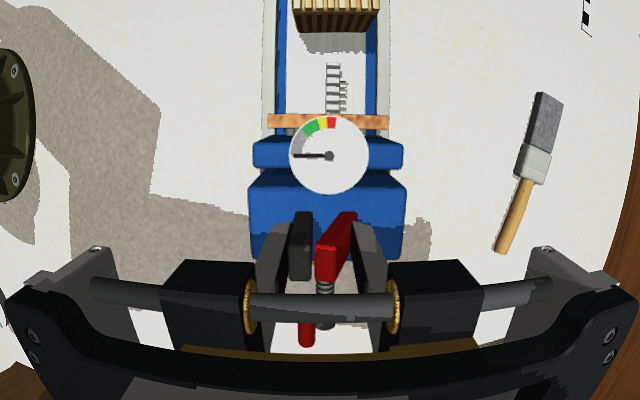

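The lever (335,245) is fully over while the left pad isn't on the post yet. I'll shift along +x so the arm carries no side load, then start sliding.

Request:
apply_moves([
  [[0.1, 0.01, 0], [0, 0, 0], 20],
  [[0.2, 0.02, 0], [0, 0, 0], 20],
  [[0.3, 0.03, 0], [0, 0, 0], 20],
  [[0.4, 0.04, 0], [0, 0, 0], 20],
  [[0.5, 0.05, 0], [0, 0, 0], 20],
  [[0.45, 0.55, 0], [0, 0, 0], 20],
  [[0.4, 1.05, 0], [0, 0, 0], 20],
  [[0.35, 1.55, 0], [0, 0, 0], 20],
  [[0.3, 2.05, 0], [0, 0, 0], 20],
  [[0.3, 2.05, 0], [0, 0, 0], 20],
], grip_force=30)

```text
clock: 5.35
eef_pos: [524.4, -32.3, 157.6]
eef_rot: [3.142, 0.0, 0.104]
wrist_force: [-9.8, 0.6, 11.8]
finger_gap: 35.7
```

Run:
```python
from h import *
s,p,d=snap('wrist','w5');print(s['eef_pos'],s['eef_rot'],s['wrist_force'],s['finger_gap'])
```

```text
[524.43422045 -32.26368289 157.5928614 ] [3.14153892e+00 2.91543360e-04 1.03963597e-01] [-9.81227425  0.59443074 11.82819392] 35.726568861133416
```

View pics/w5.png

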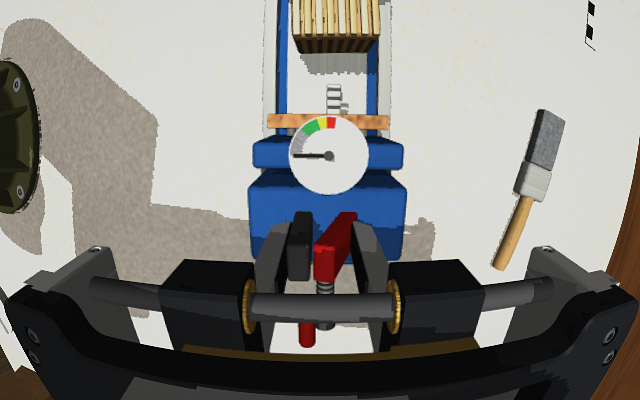

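The carriage slides along with the arm and the lever stays squeezed. Now I measure the pad–tooth gap.

```bash
cat > gap.py <<'E'
from h import *
import sys
def gap(tag):
    s,p,d=snap('wrist',tag);print(s['clock'],s['eef_pos'].round(1),s['wrist_force'].round(1),round(s['finger_gap'],1))
    X=wcloud(s,d);hsv=cv2.cvtColor(p,cv2.COLOR_RGB2HSV)
    e=np.array([.9947,.103]);xv=np.array([-.103,.9947])
    l=X[...,:2]@e;t=X[...,:2]@xv;z=X[...,2]
    br=(hsv[...,0]<32)&(hsv[...,1]>60)&(l>485)&(l<560)&(d>0)
    tp=s['eef_pos'][:2]@xv
    m=br&(z>93)&(z<106)&(t<tp+90)
    print('tcp t',tp.round(1),'cork t',np.percentile(t[m],[2,50,98]).round(1) if m.sum() else None)
    m=br&(z>86)&(z<98)&(t>tp+85) ; mm=m&(abs(l-525)<25)
    if mm.sum(): print('tooth',np.percentile(t[mm],[1,5,50]).round(1))
    return s
if __name__=='__main__': gap(sys.argv[1])
E
python3 gap.py w6
```

```text
5.4 [524.4 -32.3 157.6] [-10.    0.2  13. ] 35.7
tcp t -86.1 cork t [-21.9 -16.2 -12.6]
tooth [45.8 46.6 58.5]
```

Request:
apply_moves([
  [[-0.05, 0.5, 0], [0, 0, 0], 20],
  [[-0.11, 1.1, 0], [0, 0, 0], 20],
  [[-0.18, 1.7, 0], [0, 0, 0], 20],
  [[-0.24, 2.3, 0], [0, 0, 0], 20],
  [[-0.3, 2.9, 0], [0, 0, 0], 20],
  [[-0.36, 3.5, 0], [0, 0, 0], 20],
  [[-0.42, 4.1, 0], [0, 0, 0], 20],
  [[-0.47, 4.6, 0], [0, 0, 0], 20],
  [[-0.52, 5.0, 0], [0, 0, 0], 20],
  [[-0.52, 5.0, 0], [0, 0, 0], 20],
])

```text
clock: 6.7
eef_pos: [519.7, 17.8, 157.6]
eef_rot: [3.142, -0.001, 0.104]
wrist_force: [-6.4, 1.5, 10.9]
finger_gap: 35.0
```

```bash
python3 gap.py w7
```

```text
6.7 [519.7  17.8 157.6] [-6.4  1.5 10.9] 35.0
tcp t -35.8 cork t [28.4 34.2 48. ]
tooth [49.7 51.9 78.4]
```

View pics/w7.png

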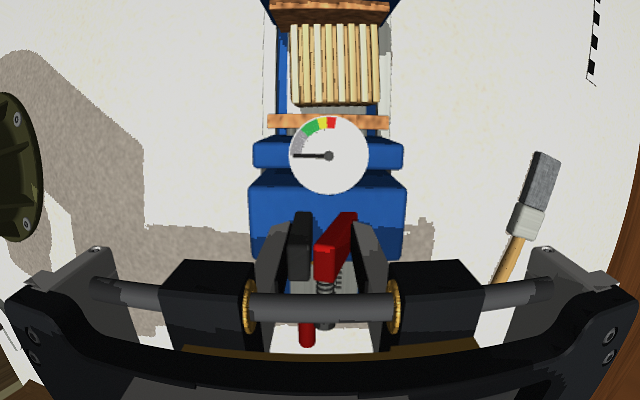

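Gap about 9 mm (cork front row ~115, tooth edge row ~104). Advance 6 mm.

Request:
apply_moves([
  [[-0.01, 0.1, 0], [0, 0, 0], 20],
  [[-0.02, 0.2, 0], [0, 0, 0], 20],
  [[-0.03, 0.3, 0], [0, 0, 0], 20],
  [[-0.04, 0.4, 0], [0, 0, 0], 20],
  [[-0.05, 0.5, 0], [0, 0, 0], 20],
  [[-0.06, 0.6, 0], [0, 0, 0], 20],
  [[-0.06, 0.6, 0], [0, 0, 0], 20],
  [[-0.06, 0.6, 0], [0, 0, 0], 20],
  [[-0.06, 0.6, 0], [0, 0, 0], 20],
  [[-0.06, 0.6, 0], [0, 0, 0], 20],
])

```text
clock: 8.0
eef_pos: [519.2, 23.4, 157.6]
eef_rot: [3.141, -0.001, 0.104]
wrist_force: [-5.4, -0.9, 9.7]
finger_gap: 35.3
```

```bash
python3 gap.py w8
python3 - <<'E'
import cv2
a=cv2.imread('pics/w8.png')[70:190,240:420];cv2.imwrite('pics/w8c.png',cv2.resize(a,None,fx=4,fy=4,interpolation=cv2.INTER_CUBIC))
E
```

```text
8.0 [519.2  23.4 157.6] [-5.4 -0.9  9.7] 35.3
tcp t -30.2 cork t [34.  39.9 54.9]
tooth [55.3 57.3 81.5]
```

View pics/w8c.png

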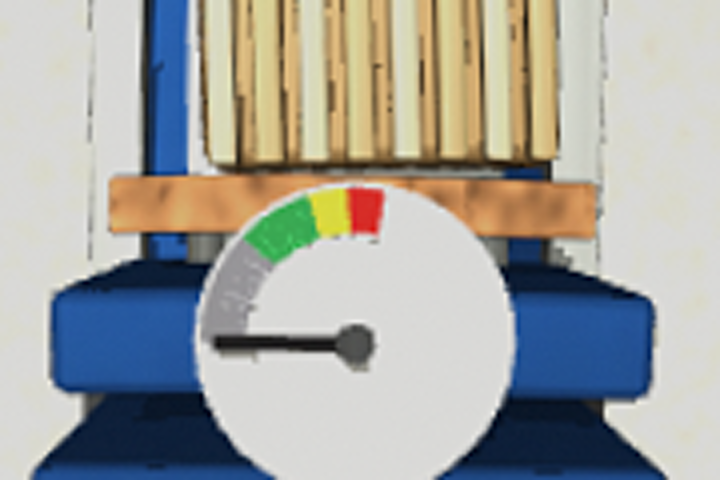

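Cork front at zoomed row 177, tooth edge at 163: about 2.5 mm left, needle at zero. Creep 3 mm.

Request:
apply_moves([
  [[-0.005, 0.05, 0], [0, 0, 0], 20],
  [[-0.01, 0.1, 0], [0, 0, 0], 20],
  [[-0.015, 0.15, 0], [0, 0, 0], 20],
  [[-0.02, 0.2, 0], [0, 0, 0], 20],
  [[-0.025, 0.25, 0], [0, 0, 0], 20],
  [[-0.03, 0.3, 0], [0, 0, 0], 20],
  [[-0.03, 0.3, 0], [0, 0, 0], 20],
  [[-0.03, 0.3, 0], [0, 0, 0], 20],
  [[-0.03, 0.3, 0], [0, 0, 0], 20],
  [[-0.03, 0.3, 0], [0, 0, 0], 20],
])

```text
clock: 9.3
eef_pos: [518.9, 25.9, 157.6]
eef_rot: [3.14, -0.001, 0.104]
wrist_force: [-4.5, -5.6, 9.8]
finger_gap: 35.9
```

```bash
python3 gap.py w9
python3 - <<'E'
import cv2
a=cv2.imread('pics/w9.png')[70:190,240:420];cv2.imwrite('pics/w9c.png',cv2.resize(a,None,fx=4,fy=4,interpolation=cv2.INTER_CUBIC))
E
```

```text
9.3 [518.9  25.9 157.6] [-4.5 -5.6  9.8] 35.9
tcp t -27.7 cork t [35.6 41.5 57. ]
tooth [57.8 59.8 82.9]
```

View pics/w9c.png

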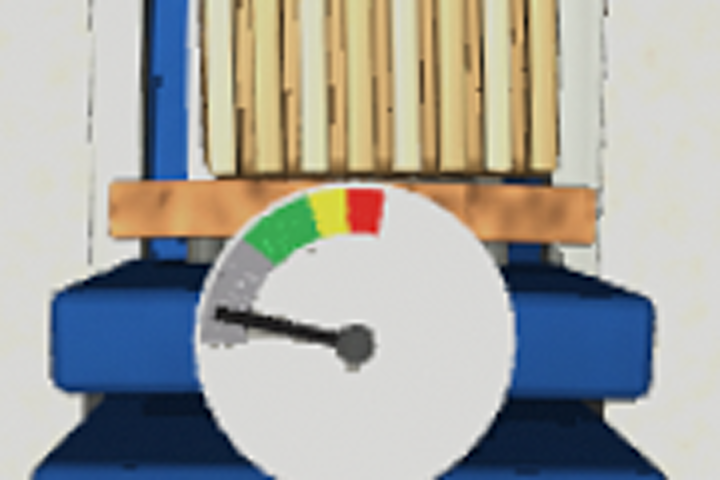

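The needle has risen to about 0.2 rad (grey): light contact, wrist force -5.6 N in y. Release the lever.

Request:
apply_moves([
  [[0, 0, 0], [0, 0, 0], 42],
  [[0, 0, 0], [0, 0, 0], 46],
  [[0, 0, 0], [0, 0, 0], 52],
  [[0, 0, 0], [0, 0, 0], 58],
  [[0, 0, 0], [0, 0, 0], 64],
  [[0, 0, 0], [0, 0, 0], 72],
  [[0, 0, 0], [0, 0, 0], 80],
  [[0, 0, 0], [0, 0, 0], 80],
  [[0, 0, 0], [0, 0, 0], 80],
  [[0, 0, 0], [0, 0, 0], 80],
])

```text
clock: 10.6
eef_pos: [518.7, 26.6, 156.4]
eef_rot: [3.142, 0.0, 0.104]
wrist_force: [-0.3, 1.0, -0.2]
finger_gap: 75.6
```

```bash
python3 gap.py w10
python3 - <<'E'
import cv2
a=cv2.imread('pics/w10.png')[70:300,220:440];cv2.imwrite('pics/w10c.png',cv2.resize(a,None,fx=2.6,fy=2.6,interpolation=cv2.INTER_CUBIC))
E
```

```text
10.6 [518.7  26.6 156.4] [-0.3  1.  -0.2] 75.6
tcp t -27.0 cork t [-67.1  40.8  55.6]
tooth [58.5 60.5 82.9]
```

View pics/w10c.png

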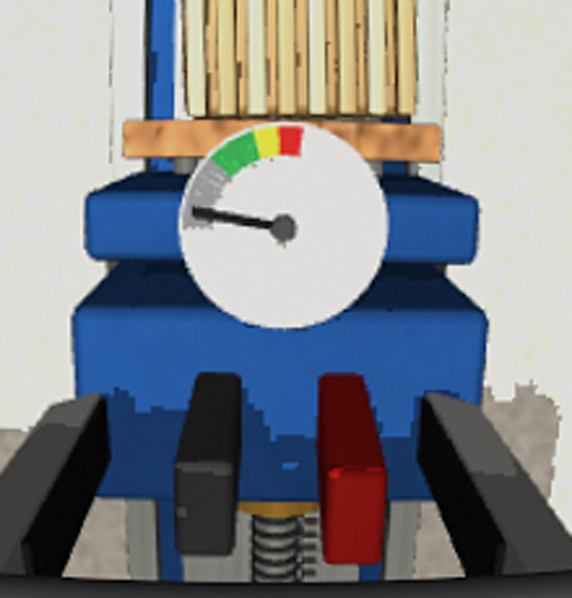

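Run:
```python
import cv2,numpy as np
for t in ['w3','w10']:
    p=np.load(f'pics/{t}_rgb.npy');hsv=cv2.cvtColor(p,cv2.COLOR_RGB2HSV)
    for r in (220,235,255,268):
        red=np.where((hsv[r,:,1]>150)&((hsv[r,:,0]<8)|(hsv[r,:,0]>170))&(np.arange(640)>300)&(np.arange(640)<400))[0]
        bk=np.where((hsv[r,:,2]<85)&(hsv[r,:,1]<60)&(np.arange(640)>280)&(np.arange(640)<red.min()))[0]
        print(t,r,bk.min(),bk.max(),red.min(),red.max())
```

```text
w3 220 300 316 348 365
w3 235 296 316 347 370
w3 255 294 315 348 375
w3 268 294 338 349 373
w10 220 295 311 343 360
w10 235 291 311 343 364
w10 255 287 310 343 368
w10 268 288 336 344 367
```

Post–lever spacing (81 px over both, at row 255) equals that before the squeeze, so the lever is fully back, and the needle sits at about 0.15 rad (grey). Now up and back to look at the crank.

Request:
apply_moves([
  [[0, 0, 3], [0, 0, 0], 80],
  [[0, 0, 6], [0, 0, 0], 80],
  [[0.2, -2, 9], [0, 0, 0], 80],
  [[0.6, -6, 10], [0, 0, 0], 70],
  [[1.0, -10, 10], [0, 0, 0], 60],
  [[1.2, -11.7, 10], [0, 0, 0], 50],
  [[1.2, -11.7, 10], [0, 0, 0], 50],
  [[1.2, -11.7, 10], [0, 0, 0], 50],
  [[1.2, -11.7, 10], [0, 0, 0], 50],
  [[1.2, -11.7, 10], [0, 0, 0], 50],
])

```text
clock: 11.9
eef_pos: [530.7, -89.7, 256.5]
eef_rot: [-3.142, -0.0, 0.105]
wrist_force: [0.4, -1.0, 0.6]
finger_gap: 47.1
```

Run:
```python
from h import *
s,p,d=snap('wrist','w11');print(s['eef_pos'],s['eef_rot'],abs(s['qd']).max())
X=wcloud(s,d);e=np.array([.9947,.103]);xv=np.array([-.103,.9947])
l=X[...,:2]@e;t=X[...,:2]@xv;z=X[...,2];hsv=cv2.cvtColor(p,cv2.COLOR_RGB2HSV)
red=((hsv[...,0]<6)|(hsv[...,0]>172))&(hsv[...,1]>150)&(hsv[...,2]>50)&(d>0)&(z<140)&(t<-110)&(z>20)
print(red.sum());
for a in (l,t,z): print(np.percentile(a[red],[1,25,50,75,99]).round(1))
s2,p2,d2=snap('side','s11');s3,p3,d3=snap('scene','c11')
```

```text
[530.74164788 -89.74931    256.52003603] [-3.14158995e+00 -7.25648815e-05  1.04887891e-01] 0.00592437904002372
504
[495.7 499.5 503.5 507.5 510.9]
[-181.  -170.4 -159.6 -149.4 -139.4]
[64.1 67.2 68.3 69.3 71. ]
```

View pics/w11.png

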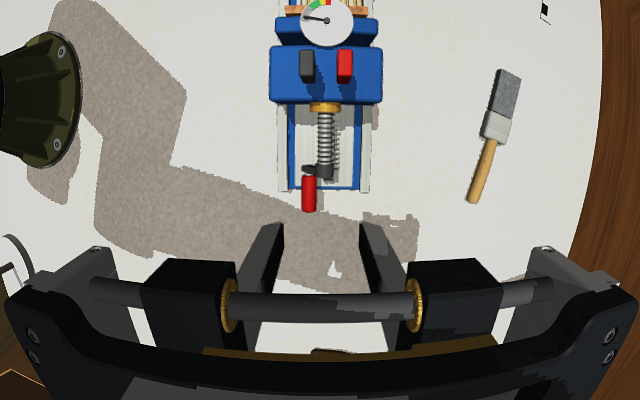

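Knob at (309,193): centre at lateral 503.5, t −160, z 61; crank angle ≈ 3.77 rad. The dial at (326,20) still shows light contact. Descend on the knob.

Request:
apply_moves([
  [[-1.32, -1.95, -4], [0, 0, 0], 50],
  [[-1.32, -1.95, -8], [0, 0, 0], 50],
  [[-1.32, -1.95, -12], [0, 0, 0], 50],
  [[-1.32, -1.95, -16], [0, 0, 0], 50],
  [[-1.32, -1.95, -18.95], [0, 0, 0], 50],
  [[-1.32, -1.95, -18.95], [0, 0, 0], 50],
  [[-1.32, -1.95, -18.95], [0, 0, 0], 35],
  [[-1.32, -1.95, -18.95], [0, 0, 0], 20],
  [[-1.32, -1.95, -18.95], [0, 0, 0], 10],
  [[-1.32, -1.95, -18.95], [0, 0, 0], 10],
], grip_force=15)

```text
clock: 13.3
eef_pos: [518.1, -110.0, 67.7]
eef_rot: [3.141, -0.002, 0.104]
wrist_force: [2.4, 0.9, 3.8]
finger_gap: 17.7
```

```bash
cat > circ.py <<'E'
import numpy as np,sys
a,b,n=map(float,sys.argv[1:4])  # phi from last-commanded a to b
e=np.array([.9947,.103]);xv=np.array([-.103,.9947])
f=lambda p: np.r_[e*30*np.sin(p)+xv*6*p/6.2832,30*np.cos(p)]
n=int(n); ps=np.r_[np.linspace(a,b,n+1)[1:],[b]*(10-n)]
print([[list(((f(p)-f(a))/10).round(2)),[0,0,0],10] for p in ps])
E
python3 - <<'E'
from h import *
s=manip.read_state();print(s['eef_pos'],s['wrist_force'],s['finger_gap'])
E
python3 circ.py 3.77 5.0 8
```

```text
[ 518.12227799 -109.99180479   67.68921327] [2.39713216 0.89494731 3.76206686] 17.694083479053177
[[[np.float64(-0.35), np.float64(-0.02), np.float64(0.3)], [0, 0, 0], 10], [[np.float64(-0.65), np.float64(-0.04), np.float64(0.65)], [0, 0, 0], 10], [[np.float64(-0.9), np.float64(-0.05), np.float64(1.04)], [0, 0, 0], 10], [[np.float64(-1.08), np.float64(-0.05), np.float64(1.46)], [0, 0, 0], 10], [[np.float64(-1.19), np.float64(-0.05), np.float64(1.91)], [0, 0, 0], 10], [[np.float64(-1.24), np.float64(-0.04), np.float64(2.37)], [0, 0, 0], 10], [[np.float64(-1.21), np.float64(-0.02), np.float64(2.83)], [0, 0, 0], 10], [[np.float64(-1.12), np.float64(0.0), np.float64(3.28)], [0, 0, 0], 10], [[np.float64(-1.12), np.float64(0.0), np.float64(3.28)], [0, 0, 0], 10], [[np.float64(-1.12), np.float64(0.0), np.float64(3.28)], [0, 0, 0], 10]]
```

Knob gripped (17.7 mm). First arc, 3.77 → 5.0 rad.

Request:
apply_moves([
  [[-0.35, -0.02, 0.3], [0, 0, 0], 10],
  [[-0.65, -0.04, 0.65], [0, 0, 0], 10],
  [[-0.9, -0.05, 1.04], [0, 0, 0], 10],
  [[-1.08, -0.05, 1.46], [0, 0, 0], 10],
  [[-1.19, -0.05, 1.91], [0, 0, 0], 10],
  [[-1.24, -0.04, 2.37], [0, 0, 0], 10],
  [[-1.21, -0.02, 2.83], [0, 0, 0], 10],
  [[-1.12, 0.0, 3.28], [0, 0, 0], 10],
  [[-1.12, 0.0, 3.28], [0, 0, 0], 10],
  [[-1.12, 0.0, 3.28], [0, 0, 0], 10],
])

```text
clock: 14.55
eef_pos: [506.5, -109.9, 100.0]
eef_rot: [3.141, -0.001, 0.104]
wrist_force: [4.4, 0.3, -0.1]
finger_gap: 17.2
```

```bash
sed -i 's/print(\[\[list(((f(p)-f(a))\/10).round(2))/print([[((f(p)-f(a))\/10).round(2).tolist()/' circ.py
python3 - <<'E'
from h import *
s,p,d=snap('wrist','w12');print(s['eef_pos'],s['wrist_force'],s['finger_gap'])
X=wcloud(s,d);e=np.array([.9947,.103])
print('lat tcp',s['eef_pos'][:2]@e)
s2,p2,d2=snap('side','s12')
cv2.imwrite('pics/s12c.png',cv2.resize(p2[120:340,180:440,::-1],None,fx=3,fy=2.7,interpolation=cv2.INTER_CUBIC))
E
python3 circ.py 5.0 8.0 10
```

```text
[ 506.53882557 -109.94785395  100.02823385] [ 4.3759299   0.26923772 -0.12676645] 17.22173314213376
lat tcp 492.529540832477
[[[0.38, 0.07, 0.81], [0, 0, 0], 10], [[0.97, 0.16, 1.48], [0, 0, 0], 10], [[1.74, 0.27, 1.93], [0, 0, 0], 10], [[2.6, 0.38, 2.14], [0, 0, 0], 10], [[3.49, 0.51, 2.08], [0, 0, 0], 10], [[4.32, 0.62, 1.76], [0, 0, 0], 10], [[5.02, 0.72, 1.2], [0, 0, 0], 10], [[5.52, 0.8, 0.46], [0, 0, 0], 10], [[5.78, 0.86, -0.39], [0, 0, 0], 10], [[5.78, 0.89, -1.29], [0, 0, 0], 10]]
```

View pics/w12.png

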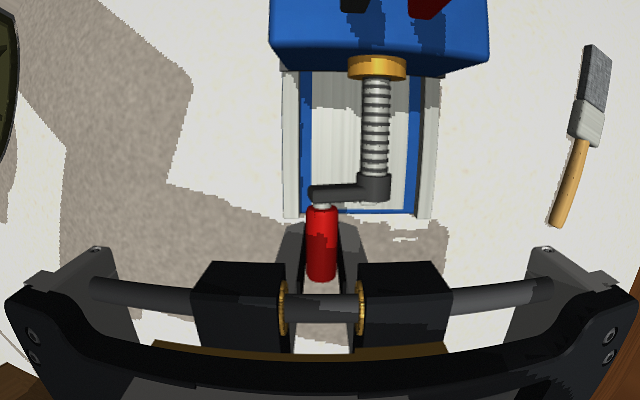

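View pics/s12c.png

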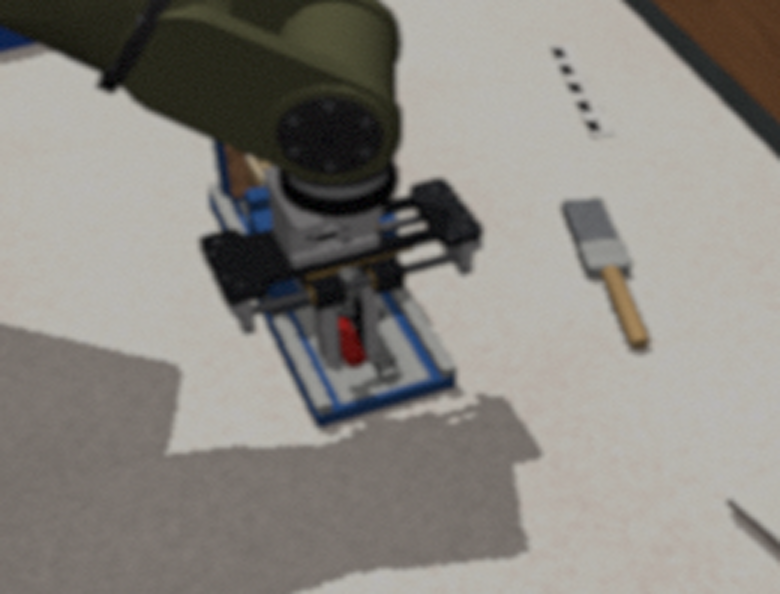

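The crank arm (350,190) is now roughly horizontal with the knob held. Continue to 8.0.

Request:
apply_moves([
  [[0.38, 0.07, 0.81], [0, 0, 0], 10],
  [[0.97, 0.16, 1.48], [0, 0, 0], 10],
  [[1.74, 0.27, 1.93], [0, 0, 0], 10],
  [[2.6, 0.38, 2.14], [0, 0, 0], 10],
  [[3.49, 0.51, 2.08], [0, 0, 0], 10],
  [[4.32, 0.62, 1.76], [0, 0, 0], 10],
  [[5.02, 0.72, 1.2], [0, 0, 0], 10],
  [[5.52, 0.8, 0.46], [0, 0, 0], 10],
  [[5.78, 0.86, -0.39], [0, 0, 0], 10],
  [[5.78, 0.89, -1.29], [0, 0, 0], 10],
])

```text
clock: 15.9
eef_pos: [564.9, -101.4, 87.2]
eef_rot: [3.141, -0.001, 0.104]
wrist_force: [-2.5, -5.4, 6.3]
finger_gap: 17.3
```

```bash
python3 - <<'E'
from h import *
s,p,d=snap('wrist','w13');print(s['eef_pos'],s['wrist_force'],s['finger_gap'])
s,p,d=snap('scene','c13')
cv2.imwrite('pics/c13c.png',cv2.resize(p[130:240,220:400,::-1],None,fx=4.4,fy=4.4,interpolation=cv2.INTER_CUBIC))
E
python3 circ.py 8.0 10.06 8
```

```text
[ 564.89296905 -101.38270658   87.19985438] [-2.50142079 -5.39711198  6.29375846] 17.322056590199146
[[[-0.21, 0.0, -0.74], [0, 0, 0], 10], [[-0.6, -0.01, -1.41], [0, 0, 0], 10], [[-1.15, -0.04, -1.95], [0, 0, 0], 10], [[-1.81, -0.09, -2.33], [0, 0, 0], 10], [[-2.56, -0.14, -2.54], [0, 0, 0], 10], [[-3.33, -0.2, -2.54], [0, 0, 0], 10], [[-4.07, -0.25, -2.35], [0, 0, 0], 10], [[-4.74, -0.29, -1.98], [0, 0, 0], 10], [[-4.74, -0.29, -1.98], [0, 0, 0], 10], [[-4.74, -0.29, -1.98], [0, 0, 0], 10]]
```

View pics/c13c.png

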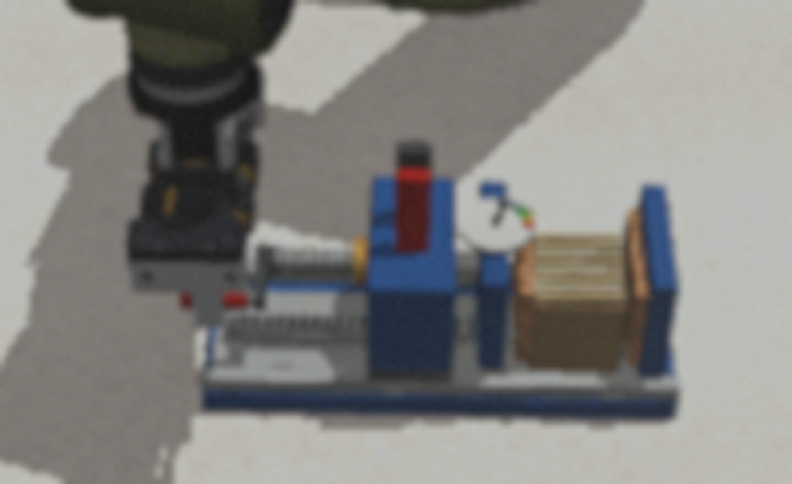

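View pics/w13.png

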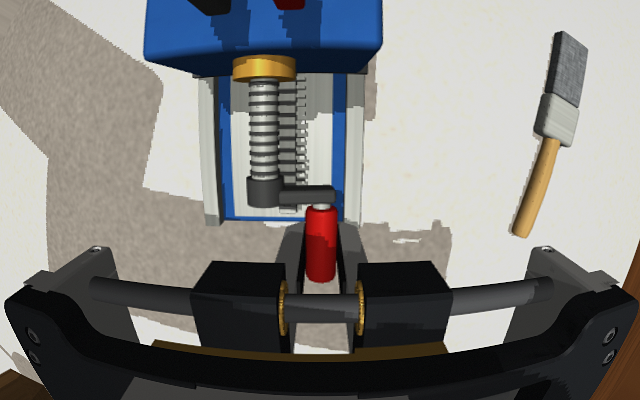

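The scene picture shows the tooth still slightly short of the fixed jaw, needle low. Continue to one full turn.

Request:
apply_moves([
  [[-0.21, 0.0, -0.74], [0, 0, 0], 10],
  [[-0.6, -0.01, -1.41], [0, 0, 0], 10],
  [[-1.15, -0.04, -1.95], [0, 0, 0], 10],
  [[-1.81, -0.09, -2.33], [0, 0, 0], 10],
  [[-2.56, -0.14, -2.54], [0, 0, 0], 10],
  [[-3.33, -0.2, -2.54], [0, 0, 0], 10],
  [[-4.07, -0.25, -2.35], [0, 0, 0], 10],
  [[-4.74, -0.29, -1.98], [0, 0, 0], 10],
  [[-4.74, -0.29, -1.98], [0, 0, 0], 10],
  [[-4.74, -0.29, -1.98], [0, 0, 0], 10],
])

```text
clock: 17.25
eef_pos: [517.4, -103.9, 67.6]
eef_rot: [3.141, -0.002, 0.104]
wrist_force: [1.2, -2.1, 7.4]
finger_gap: 17.9
```

Run:
```python
from h import *
s,p,d=snap('scene','c14');print(s['eef_pos'],s['wrist_force'],s['finger_gap'])
cv2.imwrite('pics/c14c.png',cv2.resize(p[155:215,300:390,::-1],None,fx=8,fy=8,interpolation=cv2.INTER_CUBIC))
```

```text
[ 517.38214473 -103.90971623   67.60175513] [ 1.1944675  -2.1211131   7.39652596] 17.902988839600198
```

View pics/c14c.png

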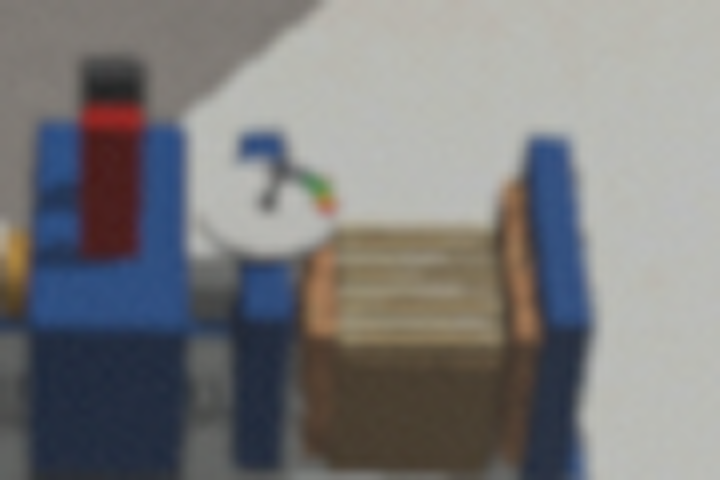

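Tooth almost at the fixed jaw; needle still low grey. A quarter turn more (1.5 mm, at most +0.38 rad), then look from above.

```bash
python3 circ.py 10.06 11.63 7
```

```text
[[[-0.49, -0.03, 0.46], [0, 0, 0], 10], [[-0.87, -0.05, 1.01], [0, 0, 0], 10], [[-1.12, -0.05, 1.64], [0, 0, 0], 10], [[-1.22, -0.04, 2.3], [0, 0, 0], 10], [[-1.17, -0.01, 2.97], [0, 0, 0], 10], [[-0.98, 0.03, 3.61], [0, 0, 0], 10], [[-0.65, 0.08, 4.19], [0, 0, 0], 10], [[-0.65, 0.08, 4.19], [0, 0, 0], 10], [[-0.65, 0.08, 4.19], [0, 0, 0], 10], [[-0.65, 0.08, 4.19], [0, 0, 0], 10]]
```

Request:
apply_moves([
  [[-0.49, -0.03, 0.46], [0, 0, 0], 10],
  [[-0.87, -0.05, 1.01], [0, 0, 0], 10],
  [[-1.12, -0.05, 1.64], [0, 0, 0], 10],
  [[-1.22, -0.04, 2.3], [0, 0, 0], 10],
  [[-1.17, -0.01, 2.97], [0, 0, 0], 10],
  [[-0.98, 0.03, 3.61], [0, 0, 0], 10],
  [[-0.65, 0.08, 4.19], [0, 0, 0], 10],
  [[-0.65, 0.08, 4.19], [0, 0, 0], 10],
  [[-0.65, 0.08, 4.19], [0, 0, 0], 10],
  [[-0.65, 0.08, 4.19], [0, 0, 0], 10],
])

```text
clock: 18.55
eef_pos: [510.0, -103.1, 108.7]
eef_rot: [-3.141, 0.001, 0.104]
wrist_force: [-1.1, -4.9, -0.2]
finger_gap: 17.5
```

Run:
```python
from h import *
s,p,d=snap('scene','c15');print(s['eef_pos'],s['wrist_force'],s['finger_gap'])
cv2.imwrite('pics/c15c.png',cv2.resize(p[155:215,300:390,::-1],None,fx=8,fy=8,interpolation=cv2.INTER_CUBIC))
```

```text
[ 510.00053809 -103.10621103  108.68839576] [-1.06679277 -4.86681732 -0.22636779] 17.484490732063122
```

View pics/c15c.png

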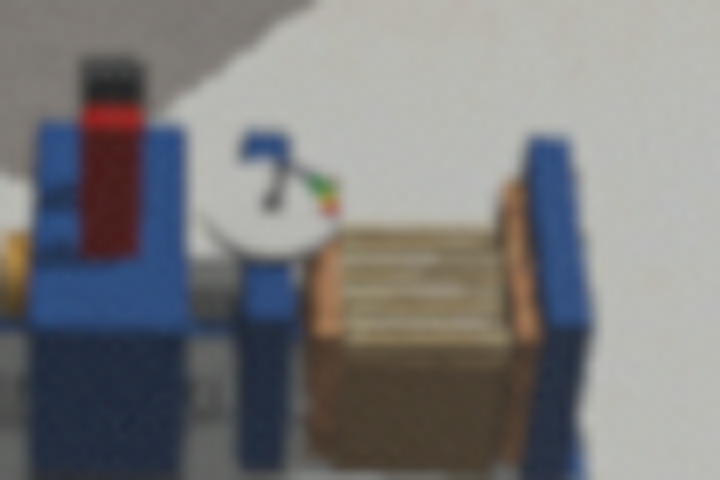

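Request:
apply_moves([
  [[0, 0, 0], [0, 0, 0], 40],
  [[0, 0, 0], [0, 0, 0], 50],
  [[0, 0, 3], [0, 0, 0], 50],
  [[0, 0, 7], [0, 0, 0], 50],
  [[0, 0, 11], [0, 0, 0], 50],
  [[-0.1, 2, 13.5], [0, 0, 0], 50],
  [[-0.3, 4, 13.5], [0, 0, 0], 50],
  [[-0.6, 6, 13.5], [0, 0, 0], 50],
  [[-0.6, 6, 13.5], [0, 0, 0], 50],
  [[-0.6, 6, 13.5], [0, 0, 0], 50],
])

```text
clock: 19.85
eef_pos: [504.1, -43.2, 243.2]
eef_rot: [-3.141, 0.001, 0.104]
wrist_force: [0.2, 0.1, -0.2]
finger_gap: 47.0
```

Run:
```python
from h import *
s,p,d=snap('wrist','w16');print(s['eef_pos'],s['wrist_force'],s['finger_gap'])
cv2.imwrite('pics/w16c.png',cv2.resize(p[0:130,240:410,::-1],None,fx=4.4,fy=4.4,interpolation=cv2.INTER_CUBIC))
```

```text
[504.11168163 -43.18885011 243.19583461] [ 0.20911262  0.07500002 -0.22262052] 47.046770419648425
```

View pics/w16c.png

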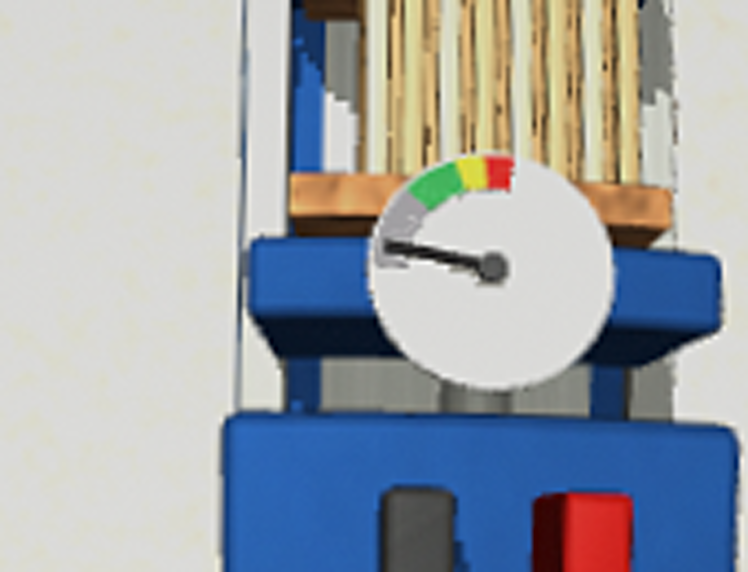

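View pics/w16.png

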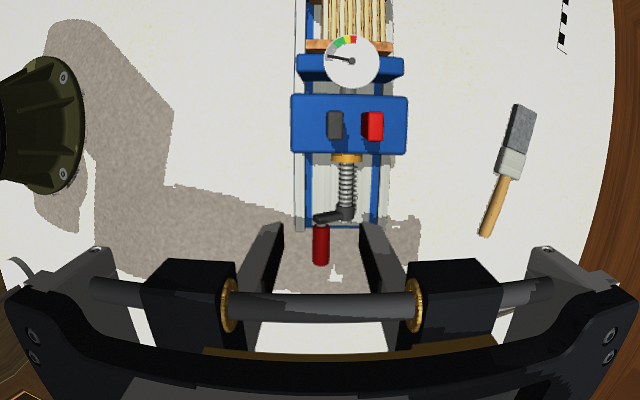

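The needle is at about 0.2 rad (zoomed tip (388,245), hub (492,267)), just the tooth's sliding friction. The knob sits at (320,245), lever unchanged. Back onto the knob.

Request:
apply_moves([
  [[0.3, -3, 0], [0, 0, 0], 50],
  [[0.6, -6, 0], [0, 0, 0], 50],
  [[0.6, -6, -4], [0, 0, 0], 50],
  [[0.6, -6, -8], [0, 0, 0], 50],
  [[0.6, -6, -11], [0, 0, 0], 50],
  [[0.6, -6, -13.5], [0, 0, 0], 50],
  [[0.6, -6, -13.5], [0, 0, 0], 40],
  [[0.6, -6, -13.5], [0, 0, 0], 25],
  [[0.6, -6, -13.5], [0, 0, 0], 10],
  [[0.6, -6, -13.5], [0, 0, 0], 10],
])

```text
clock: 21.15
eef_pos: [510.2, -103.4, 109.7]
eef_rot: [3.141, -0.0, 0.104]
wrist_force: [-3.8, -2.3, 4.2]
finger_gap: 17.4
```

```bash
python3 circ.py 11.63 14.25 9
```

```text
[[[0.61, 0.09, 0.62], [0, 0, 0], 10], [[1.36, 0.2, 1.04], [0, 0, 0], 10], [[2.21, 0.31, 1.22], [0, 0, 0], 10], [[3.07, 0.43, 1.14], [0, 0, 0], 10], [[3.87, 0.54, 0.83], [0, 0, 0], 10], [[4.55, 0.64, 0.29], [0, 0, 0], 10], [[5.04, 0.72, -0.42], [0, 0, 0], 10], [[5.32, 0.77, -1.25], [0, 0, 0], 10], [[5.34, 0.8, -2.12], [0, 0, 0], 10], [[5.34, 0.8, -2.12], [0, 0, 0], 10]]
```

Request:
apply_moves([
  [[0.61, 0.09, 0.62], [0, 0, 0], 10],
  [[1.36, 0.2, 1.04], [0, 0, 0], 10],
  [[2.21, 0.31, 1.22], [0, 0, 0], 10],
  [[3.07, 0.43, 1.14], [0, 0, 0], 10],
  [[3.87, 0.54, 0.83], [0, 0, 0], 10],
  [[4.55, 0.64, 0.29], [0, 0, 0], 10],
  [[5.04, 0.72, -0.42], [0, 0, 0], 10],
  [[5.32, 0.77, -1.25], [0, 0, 0], 10],
  [[5.34, 0.8, -2.12], [0, 0, 0], 10],
  [[5.34, 0.8, -2.12], [0, 0, 0], 10],
])

```text
clock: 22.4
eef_pos: [563.9, -95.7, 87.5]
eef_rot: [3.141, -0.001, 0.104]
wrist_force: [3.0, -6.0, -5.1]
finger_gap: 17.7
```

Run:
```python
from h import *
s,p,d=snap('scene','c17');print(s['eef_pos'],s['wrist_force'],s['finger_gap'])
cv2.imwrite('pics/c17c.png',cv2.resize(p[155:215,300:390,::-1],None,fx=8,fy=8,interpolation=cv2.INTER_CUBIC))
```

```text
[563.86085257 -95.68250322  87.50239888] [ 2.99680487 -5.98340282 -5.05623028] 17.66996071118024
```

View pics/c17c.png

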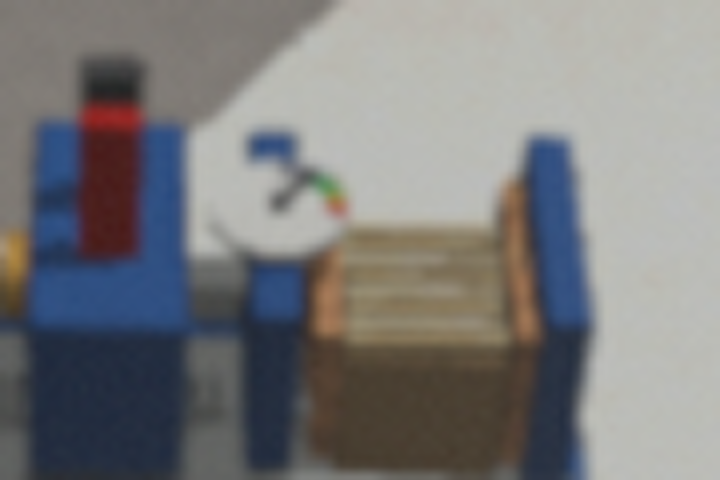

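The needle has swung to near the end of the grey. Release and read it from above.

Request:
apply_moves([
  [[0, 0, 0], [0, 0, 0], 40],
  [[0, 0, 0], [0, 0, 0], 50],
  [[0, 0, 3], [0, 0, 0], 50],
  [[0, 0, 7], [0, 0, 0], 50],
  [[0, 0, 12], [0, 0, 0], 50],
  [[-2, 2, 15.5], [0, 0, 0], 50],
  [[-4, 4, 15.5], [0, 0, 0], 50],
  [[-5, 6, 15.5], [0, 0, 0], 50],
  [[-5, 6, 15.5], [0, 0, 0], 50],
  [[-5, 6, 15.5], [0, 0, 0], 50],
])

```text
clock: 23.7
eef_pos: [514.0, -35.3, 242.4]
eef_rot: [-3.142, 0.001, 0.104]
wrist_force: [-0.4, 0.4, 0.2]
finger_gap: 47.1
```

Run:
```python
from h import *
s,p,d=snap('wrist','w18');print(s['eef_pos'],s['wrist_force'],s['finger_gap'])
cv2.imwrite('pics/w18c.png',cv2.resize(p[0:130,240:410,::-1],None,fx=4.4,fy=4.4,interpolation=cv2.INTER_CUBIC))
```

```text
[513.97470165 -35.25237935 242.43198341] [-0.4157191   0.38495322  0.18183324] 47.1124632292198
```

View pics/w18c.png

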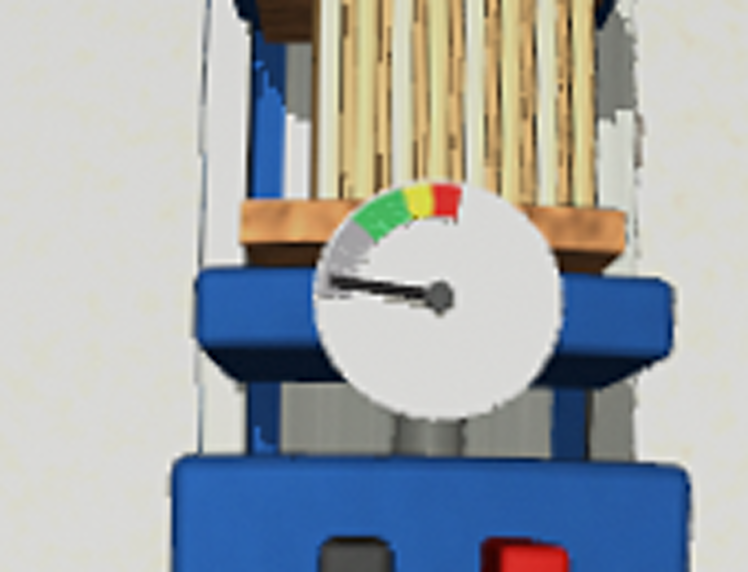

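The needle fell back to about 0.15 rad once I let go of the knob, so the carriage moved back, whether only play or unlocked. I'll measure carriage positions and lever spacing over the pictures.

```bash
cat > meas.py <<'E'
from h import *
import sys
# poses (pos,yaw assumed down)
poses={'w2':([525.475,-2.33,299.87],.1008),'w10':([518.7,26.6,156.4],.104),'w11':([530.74,-89.75,256.5],.1049),'w16':([504.11,-43.19,243.2],.104),'w18':([513.97,-35.25,242.43],.104)}
e=np.array([.9947,.103]);xv=np.array([-.103,.9947])
def m(tag,pos,rot):
    p=np.load(f'pics/{tag}_rgb.npy');d=np.load(f'pics/{tag}_d.npy')
    s=dict(eef_pos=np.array(pos),eef_rot=np.array(rot))
    X=wcloud(s,d);l=X[...,:2]@e;t=X[...,:2]@xv;z=X[...,2];hsv=cv2.cvtColor(p,cv2.COLOR_RGB2HSV)
    top=(d>0)&(z>167.5)&(z<176)&(l>490)&(l<550)
    red=top&(hsv[...,1]>130)&((hsv[...,0]<8)|(hsv[...,0]>170)); blk=top&(hsv[...,2]<90)&(hsv[...,1]<90)&(l<525)
    f=lambda a:np.percentile(a,[3,50,97]).round(1)
    car=(z>110)&(z<117.5)&(hsv[...,0]>100)&(hsv[...,0]<125)&(hsv[...,1]>110)&(abs(l-521)<50)
    tt=t[red].mean() if red.sum() else 0
    car&=abs(t-tt)<45
    pad=(z>95)&(z<105)&(hsv[...,0]<20)&(hsv[...,1]>80)&(t>tt+40)&(t<tt+110)&(l>485)&(l<558)
    print(tag,'lev l',f(l[red]),'t',f(t[red]),'z',np.median(z[red]).round(1),'post l',f(l[blk]) if blk.sum() else 0,'t',f(t[blk]) if blk.sum() else 0, 'carr',np.percentile(t[car],[1,99]).round(1),'pad',f(t[pad]) if pad.sum() else 0)
if __name__=='__main__':
    for k,(a,y) in poses.items(): m(k,a,[np.pi,0,y])
E
python3 meas.py
```

```text
w2 lev l [529.3 534.3 540.1] t [-116.6 -105.9  -96.9] z 173.0 post l [500.3 505.5 510.5] t [-117.  -106.5  -96.8] carr [-133.1  -61.7] pad [-42.  -35.5 -32.1]
w10 lev l [529.6 535.1 540.7] t [-38.7 -27.7 -18.7] z 173.0 post l [500.5 506.2 511.9] t [-38.7 -28.  -18.8] carr [-55.   16.1] pad [35.8 41.2 45.1]
w11 lev l [530.2 535.  540.2] t [-40.9 -30.6 -20.2] z 172.9 post l [500.4 505.9 511.2] t [-39.7 -29.8 -20.1] carr [-57.3  13.4] pad [34.9 39.8 44.4]
w16 lev l [529.7 534.9 540.5] t [-39.5 -29.6 -19.9] z 173.1 post l [500.3 506.  511.2] t [-39.1 -29.5 -19.9] carr [-56.5  -2.8] pad [42.2 47.4 51.9]
w18 lev l [529.8 535.  540.6] t [-42.  -31.7 -21.5] z 173.1 post l [500.6 505.8 510.9] t [-41.7 -31.4 -21.9] carr [-58.8  -5. ] pad [43.2 48.2 52.9]
```

Run:
```python
from h import *
import meas
s,p,d=snap('wrist','w19');print(s['eef_pos'],abs(s['qd']).max())
meas.m('w19',s['eef_pos'],s['eef_rot'])
# static reference: table/bed rear edge of vise, brush
e=meas.e;xv=meas.xv
for tag,pos,rot in [(k,a,[np.pi,0,y]) for k,(a,y) in meas.poses.items() if k in('w11','w16','w18')]+[('w19',s['eef_pos'],s['eef_rot'])]:
    p=np.load(f'pics/{tag}_rgb.npy');d=np.load(f'pics/{tag}_d.npy')
    X=wcloud(dict(eef_pos=np.array(pos),eef_rot=np.array(rot)),d);hsv=cv2.cvtColor(p,cv2.COLOR_RGB2HSV)
    t=X[...,:2]@xv;l=X[...,:2]@e;z=X[...,2]
    b=(hsv[...,0]>10)&(hsv[...,0]<25)&(hsv[...,1]>90)&(z<25)&(z>1)&(l>600)&(l<720)&(t<50)
    print(tag,'brush handle t,l',t[b].mean().round(2),l[b].mean().round(2),np.percentile(t[b],[1,99]).round(1))
    b=(hsv[...,0]>100)&(hsv[...,0]<125)&(hsv[...,1]>110)&(z<30)&(t<-120)&(abs(l-521)<25)
    print('   rear blue',np.percentile(t[b],[2,50,98]).round(1) if b.sum() else 0)
```

```text
[513.96714769 -35.45770707 242.34657252] 0.0031916585083153867
w19 lev l [529.7 534.8 540.5] t [-41.8 -31.9 -21.8] z 173.0 post l [500.6 505.7 510.8] t [-41.4 -31.6 -22.1] carr [-58.9  -4.7] pad [43.  48.1 52.8]<stdin>:12: RuntimeWarning: Mean of empty slice.
  ret = ret.dtype.type(ret / rcount)
Traceback (most recent call last):
IndexError: index -1 is out of bounds for axis 0 with size 0
```

Run:
```python
from h import *
import meas
e=meas.e;xv=meas.xv
poses=dict(meas.poses); poses['w19']=([513.967,-35.458,242.347],.104)
for tag in ('w2','w11','w16','w18','w19'):
    pos,y=poses[tag]
    p=np.load(f'pics/{tag}_rgb.npy');d=np.load(f'pics/{tag}_d.npy')
    X=wcloud(dict(eef_pos=np.array(pos),eef_rot=np.array([np.pi,0,y])),d);hsv=cv2.cvtColor(p,cv2.COLOR_RGB2HSV)
    t=X[...,:2]@xv;l=X[...,:2]@e;z=X[...,2]
    b=(hsv[...,0]>10)&(hsv[...,0]<25)&(hsv[...,1]>90)&(d>0)
    b[:, :420]=0;b[:,560:]=0;b[250:]=0
    b=(b&(z<30)).astype(np.uint8);k,L,st,c=cv2.connectedComponentsWithStats(b);i=1+st[1:,4].argmax();b=L==i
    print(tag,b.sum(),'brush handle t,l,z',t[b].mean().round(2),l[b].mean().round(2),z[b].mean().round(1),np.percentile(t[b],[1,99]).round(1))
```

```text
w2 617 brush handle t,l,z -138.27 746.5 17.2 [-183.   -94.3]
w11 803 brush handle t,l,z -139.37 745.97 17.0 [-183.9  -94.4]
w16 766 brush handle t,l,z -139.2 745.9 16.9 [-183.5  -94.7]
w18 779 brush handle t,l,z -138.74 745.98 16.9 [-183.5  -94.7]
w19 783 brush handle t,l,z -138.57 746.07 16.9 [-182.9  -94.5]
```

Reference (brush handle) is stable to 0.5 mm, so the carriage was really pushed back about 2 mm when I let go of the knob. That is more than the play. The lever–post top spacing is about 29 mm in all pictures (32 would be upright, 29.5 fits 0.04 rad), so the nut was probably standing on a tooth tip. I'll mend it before tightening: pinch lever and post lightly (below the spring force) and draw the carriage back until the nut drops.

Request:
apply_moves([
  [[0.3, 3, 0], [0, 0, 0], 80],
  [[0.7, 5.9, 0], [0, 0, 0], 80],
  [[0.7, 5.9, -1], [0, 0, 0], 80],
  [[0.7, 5.9, -3], [0, 0, 0], 80],
  [[0.7, 5.9, -6], [0, 0, 0], 80],
  [[0.7, 5.9, -8.6], [0, 0, 0], 80],
  [[0.7, 5.9, -8.6], [0, 0, 0], 65],
  [[0.7, 5.9, -8.6], [0, 0, 0], 55],
  [[0.7, 5.9, -8.6], [0, 0, 0], 55],
  [[0.7, 5.9, -8.6], [0, 0, 0], 55],
], grip_force=6)

```text
clock: 25.05
eef_pos: [520.9, 23.8, 157.4]
eef_rot: [3.141, -0.001, 0.104]
wrist_force: [0.0, 1.0, -0.3]
finger_gap: 51.5
```

Run:
```python
from h import *
import meas
s,p,d=snap('wrist','w20');print(s['eef_pos'],s['wrist_force'],s['finger_gap'])
meas.m('w20',s['eef_pos'],s['eef_rot'])
cv2.imwrite('pics/w20c.png',cv2.resize(p[70:300,220:440,::-1],None,fx=2.6,fy=2.6,interpolation=cv2.INTER_CUBIC))
```

```text
[520.86566732  23.83848883 157.42794953] [ 0.00672287  1.01335116 -0.30258904] 51.48287689480907
w20 lev l [529.8 535.2 540.8] t [-41.1 -29.5 -21. ] z 173.0 post l [491.9 505.3 511.5] t [-41.  -29.6 -20.9] carr [-56.6  -4. ] pad [43.7 49.1 53. ]
```

View pics/w20c.png

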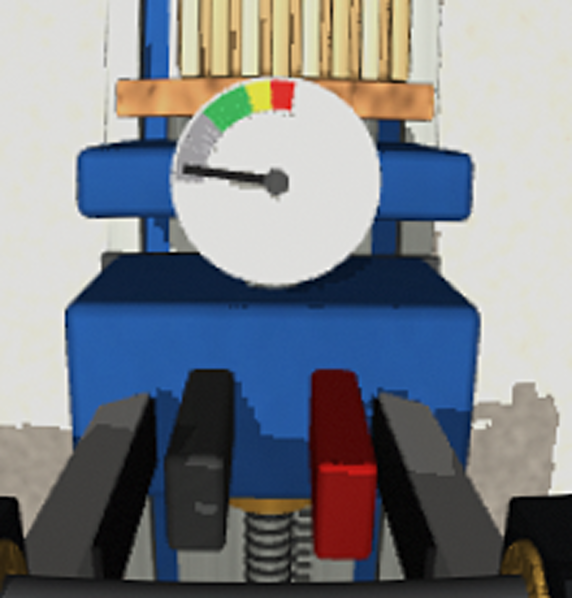

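Pads stand evenly each side, needle at ~0.13. Pinch at 6 N.

Request:
apply_moves([
  [[0, 0, 0], [0, 0, 0], 50],
  [[0, 0, 0], [0, 0, 0], 47],
  [[0, 0, 0], [0, 0, 0], 44],
  [[0, 0, 0], [0, 0, 0], 40],
  [[0, 0, 0], [0, 0, 0], 40],
  [[0, 0, 0], [0, 0, 0], 40],
  [[0, 0, 0], [0, 0, 0], 40],
  [[0, 0, 0], [0, 0, 0], 40],
  [[0, 0, 0], [0, 0, 0], 40],
  [[0, 0, 0], [0, 0, 0], 40],
], grip_force=6)

```text
clock: 26.35
eef_pos: [522.0, 24.0, 157.0]
eef_rot: [3.141, -0.004, 0.104]
wrist_force: [12.4, 0.5, -5.4]
finger_gap: 43.7
```

Run:
```python
from h import *
import meas
s,p,d=snap('wrist','w21');print(s['eef_pos'],s['wrist_force'],s['finger_gap'],s['eef_pos'][:2]@meas.e)
meas.m('w21',s['eef_pos'],s['eef_rot'])
```

```text
[521.98101662  24.03760737 157.00024052] [12.41218443  0.4871829  -5.35796736] 43.67774102296069 521.6903907929553
w21 lev l [529.3 534.8 540.4] t [-41.2 -29.8 -21. ] z 173.0 post l [492.3 504.9 511.5] t [-40.9 -28.7 -20.7] carr [-56.3  -3.9] pad [43.7 49.  53.1]
```

```bash
cat > tilt.py <<'E'
from h import *
import meas
e=meas.e;xv=meas.xv
poses=dict(meas.poses); poses['w19']=([513.967,-35.458,242.347],.104);poses['w3']=([522.81,-52.82,157.18],.1039);poses['w20']=([520.866,23.838,157.43],.104);poses['w21']=([521.98,24.04,157.0],.104);poses['w4']=([525.71,-52.47,157.8],.104)
def tilt(tag,pos=None,rot=None):
    if pos is None: pos,y=poses[tag];rot=[np.pi,0,y]
    p=np.load(f'pics/{tag}_rgb.npy');d=np.load(f'pics/{tag}_d.npy')
    X=wcloud(dict(eef_pos=np.array(pos),eef_rot=np.array(rot)),d);hsv=cv2.cvtColor(p,cv2.COLOR_RGB2HSV)
    t=X[...,:2]@xv;l=X[...,:2]@e;z=X[...,2]
    red=(d>0)&(hsv[...,1]>130)&((hsv[...,0]<8)|(hsv[...,0]>170))&(l>505)&(l<550)&(z>118)
    blk=(d>0)&(hsv[...,2]<90)&(hsv[...,1]<90)&(l<517)&(l>496)&(z>118)&(z<172)
    tm=np.percentile(t[red&(z>165)],97)
    out=[]
    for nm,m in (('lev',red),('post',blk)):
        m=m&(abs(t-tm)<3.0)&(z<166)
        lo,hi,zz=[],[],[]
        for r in np.unique(np.where(m)[0]):
            c=np.where(m[r])[0]
            if len(c)<8: continue
            lo.append(l[r,c[0]]);hi.append(l[r,c[-1]]);zz.append(z[r,c].mean())
        if len(zz)<4: print(tag,nm,'few');continue
        zz=np.array(zz);mid=(np.array(lo)+np.array(hi))/2
        k=np.polyfit(zz,mid,1);out.append(k)
        print(tag,nm,len(zz),'z',zz.min().round(),zz.max().round(),'slope',k[0].round(4),'mid@150',np.polyval(k,150).round(2),'w',np.median(np.array(hi)-lo).round(1))
    if len(out)==2: print('   tilt diff',(out[1][0]-out[0][0]).round(4),'sep150',(np.polyval(out[0],150)-np.polyval(out[1],150)).round(2),'sep114',(np.polyval(out[0],114)-np.polyval(out[1],114)).round(2))
if __name__=='__main__':
    for k in ('w2','w3','w4','w10','w20','w21'): tilt(k)
E
python3 tilt.py
```

```text
w2 lev 13 z 121.0 163.0 slope -0.0289 mid@150 535.56 w 9.4
w2 post 14 z 122.0 163.0 slope 0.0103 mid@150 505.68 w 10.2
   tilt diff 0.0392 sep150 29.88 sep114 31.29
w3 lev 29 z 120.0 165.0 slope -0.0315 mid@150 535.28 w 11.3
w3 post 29 z 119.0 165.0 slope 0.0071 mid@150 505.39 w 10.5
   tilt diff 0.0387 sep150 29.9 sep114 31.29
w4 lev 29 z 119.0 164.0 slope -0.2853 mid@150 525.55 w 12.2
w4 post 30 z 119.0 164.0 slope -0.0318 mid@150 503.85 w 14.3
   tilt diff 0.2535 sep150 21.7 sep114 30.83
w10 lev 30 z 119.0 165.0 slope -0.0396 mid@150 535.94 w 10.9
w10 post 29 z 120.0 164.0 slope 0.0122 mid@150 506.37 w 10.8
   tilt diff 0.0518 sep150 29.57 sep114 31.44
w20 lev 29 z 120.0 165.0 slope -0.0346 mid@150 536.16 w 10.5
w20 post 30 z 119.0 165.0 slope 0.0053 mid@150 506.36 w 10.5
   tilt diff 0.0399 sep150 29.8 sep114 31.24
w21 lev 29 z 119.0 164.0 slope -0.0395 mid@150 536.07 w 11.0
w21 post 30 z 120.0 164.0 slope -0.0419 mid@150 504.32 w 15.3
   tilt diff -0.0024 sep150 31.75 sep114 31.66
```

Fitting the lever's front face against the post gives a tilt of 0.04 rad at the start, after release and now: the nut is on a tooth tip, NOT locked. Draw back slowly with a very light pinch.

Request:
apply_moves([
  [[0.1, 0.01, 0], [0, 0, 0], 40],
  [[0.1, 0.01, 0], [0, 0, 0], 40],
  [[0.1, -0.03, 0], [0, 0, 0], 40],
  [[0.11, -0.06, 0], [0, 0, 0], 40],
  [[0.11, -0.09, 0], [0, 0, 0], 40],
  [[0.12, -0.12, 0], [0, 0, 0], 40],
  [[0.12, -0.15, 0], [0, 0, 0], 40],
  [[0.12, -0.18, 0], [0, 0, 0], 40],
  [[0.13, -0.21, 0], [0, 0, 0], 40],
  [[0.13, -0.24, 0], [0, 0, 0], 40],
], grip_force=4)

```text
clock: 27.65
eef_pos: [522.8, 21.8, 157.0]
eef_rot: [-3.141, -0.003, 0.104]
wrist_force: [8.6, 3.1, -3.0]
finger_gap: 45.1
```

Run:
```python
from h import *
import meas,tilt
s,p,d=snap('wrist','w22');print(s['eef_pos'],s['wrist_force'],s['finger_gap'],s['eef_pos'][:2]@meas.e)
meas.m('w22',s['eef_pos'],s['eef_rot']);tilt.tilt('w22',s['eef_pos'],s['eef_rot'])
```

```text
[522.78398898  21.81622977 156.98164062] [ 8.64639656  3.12447614 -2.98142807] 45.0505101112336 522.2603055059657
w22 lev l [532.  537.5 543.3] t [-43.3 -31.7 -23.1] z 173.0 post l [492.4 504.7 511.4] t [-42.9 -31.  -22.9] carr [-58.9  -6.1] pad [42.1 47.5 51.5]
w22 lev 29 z 120.0 164.0 slope 0.0093 mid@150 537.8 w 11.2
w22 post 30 z 119.0 164.0 slope -0.0534 mid@150 504.42 w 15.4
   tilt diff -0.0627 sep150 33.39 sep114 31.13
```

The lever is now upright (slope −0.04 → +0.01, spacing 33): the nut has dropped in. Open and check.

Request:
apply_moves([
  [[0, 0, 0], [0, 0, 0], 52],
  [[0, 0, 0], [0, 0, 0], 60],
  [[0, 0, 0], [0, 0, 0], 70],
  [[0, 0, 0], [0, 0, 0], 80],
  [[0, 0, 2], [0, 0, 0], 80],
  [[0, 0, 5], [0, 0, 0], 80],
  [[0, 0, 8.5], [0, 0, 0], 80],
  [[0, -3, 8.5], [0, 0, 0], 70],
  [[0, -6, 8.5], [0, 0, 0], 60],
  [[0, -6, 8.5], [0, 0, 0], 50],
], grip_force=15)

```text
clock: 28.95
eef_pos: [521.8, -39.8, 241.7]
eef_rot: [3.141, 0.0, 0.102]
wrist_force: [-0.8, 0.4, -0.1]
finger_gap: 50.2
```

Run:
```python
from h import *
import meas,tilt
s,p,d=snap('wrist','w23');print(s['eef_pos'],s['wrist_force'],s['finger_gap'])
meas.m('w23',s['eef_pos'],s['eef_rot']);tilt.tilt('w23',s['eef_pos'],s['eef_rot'])
cv2.imwrite('pics/w23c.png',cv2.resize(p[0:200,220:440,::-1],None,fx=3,fy=3,interpolation=cv2.INTER_CUBIC))
X=wcloud(s,d);e=np.array([.9947,.103]);xv=np.array([-.103,.9947])
l=X[...,:2]@e;t=X[...,:2]@xv;z=X[...,2];hsv=cv2.cvtColor(p,cv2.COLOR_RGB2HSV)
red=((hsv[...,0]<6)|(hsv[...,0]>172))&(hsv[...,1]>150)&(hsv[...,2]>50)&(d>0)&(z<130)&(t<-110)&(z>20)
for a in (l,t,z): print(np.percentile(a[red],[1,25,50,75,99]).round(1))
```

```text
[521.82558701 -39.80744109 241.73282555] [-0.7566326   0.40113271 -0.14241404] 50.243564289881995
w23 lev l [532.1 537.5 542.9] t [-43.7 -34.1 -24.2] z 173.1 post l [500.9 506.  511.1] t [-43.4 -33.8 -23.6] carr [-60.7  -6.8] pad [41.3 46.7 51.1]
w23 lev few
w23 post few
[541.6 545.1 549.  552.9 557.5]
[-175.2 -164.5 -153.8 -142.9 -134.1]
[80.3 85.3 86.7 87.6 89.2]
```

View pics/w23c.png

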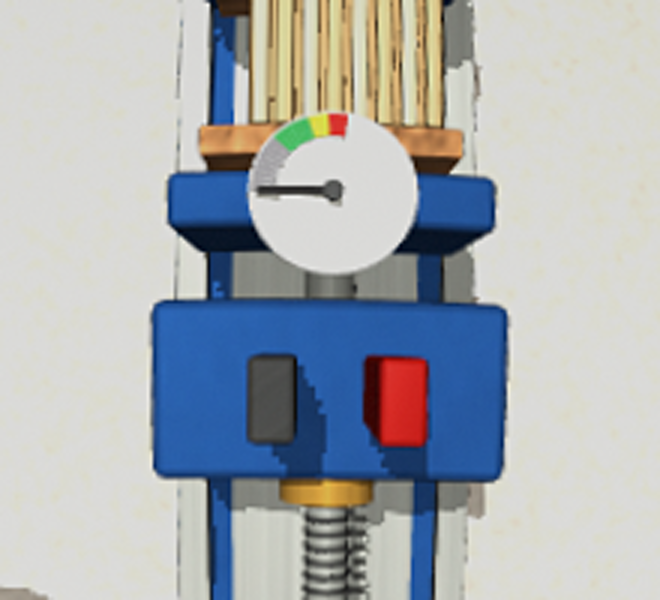

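Lever upright (spacing 31.5 mm), carriage locked, needle at zero with the pad about 1 mm from the tooth after seating. Knob at lateral 549.5, z ≈ 79.5. Back to the crank.

Request:
apply_moves([
  [[1.5, -2, 0], [0, 0, 0], 50],
  [[3, -4, 0], [0, 0, 0], 50],
  [[4.1, -6, -1], [0, 0, 0], 50],
  [[4.1, -6, -6], [0, 0, 0], 50],
  [[4.1, -6, -11], [0, 0, 0], 50],
  [[4.1, -6, -15.6], [0, 0, 0], 50],
  [[4.1, -6, -15.6], [0, 0, 0], 40],
  [[4.1, -6, -15.6], [0, 0, 0], 25],
  [[4.1, -6, -15.6], [0, 0, 0], 10],
  [[4.1, -6, -15.6], [0, 0, 0], 10],
])

```text
clock: 30.25
eef_pos: [564.0, -98.6, 87.5]
eef_rot: [3.141, -0.004, 0.104]
wrist_force: [3.3, 0.8, 2.4]
finger_gap: 17.6
```

```bash
python3 circ.py 14.3 16.7 8
```

```text
[[[-0.28, 0.0, -0.85], [0, 0, 0], 10], [[-0.79, -0.02, -1.59], [0, 0, 0], 10], [[-1.5, -0.07, -2.13], [0, 0, 0], 10], [[-2.34, -0.13, -2.45], [0, 0, 0], 10], [[-3.23, -0.19, -2.5], [0, 0, 0], 10], [[-4.1, -0.25, -2.29], [0, 0, 0], 10], [[-4.87, -0.3, -1.82], [0, 0, 0], 10], [[-5.47, -0.34, -1.15], [0, 0, 0], 10], [[-5.47, -0.34, -1.15], [0, 0, 0], 10], [[-5.47, -0.34, -1.15], [0, 0, 0], 10]]
```

Request:
apply_moves([
  [[-0.28, 0.0, -0.85], [0, 0, 0], 10],
  [[-0.79, -0.02, -1.59], [0, 0, 0], 10],
  [[-1.5, -0.07, -2.13], [0, 0, 0], 10],
  [[-2.34, -0.13, -2.45], [0, 0, 0], 10],
  [[-3.23, -0.19, -2.5], [0, 0, 0], 10],
  [[-4.1, -0.25, -2.29], [0, 0, 0], 10],
  [[-4.87, -0.3, -1.82], [0, 0, 0], 10],
  [[-5.47, -0.34, -1.15], [0, 0, 0], 10],
  [[-5.47, -0.34, -1.15], [0, 0, 0], 10],
  [[-5.47, -0.34, -1.15], [0, 0, 0], 10],
])

```text
clock: 31.5
eef_pos: [509.8, -102.0, 75.8]
eef_rot: [3.14, -0.005, 0.104]
wrist_force: [6.8, 3.4, 9.2]
finger_gap: 17.4
```

```bash
python3 - <<'E'
from h import *
s,p,d=snap('scene','c24');print(s['eef_pos'],s['wrist_force'],s['finger_gap'])
cv2.imwrite('pics/c24c.png',cv2.resize(p[155:215,300:390,::-1],None,fx=8,fy=8,interpolation=cv2.INTER_CUBIC))
E
python3 circ.py 16.7 18.3 7
```

```text
[ 509.82616086 -101.97346324   75.7557621 ] [6.84906833 3.37146284 9.20821962] 17.366759831189086
[[[-0.31, -0.01, 0.61], [0, 0, 0], 10], [[-0.47, -0.0, 1.28], [0, 0, 0], 10], [[-0.48, 0.02, 1.96], [0, 0, 0], 10], [[-0.33, 0.05, 2.63], [0, 0, 0], 10], [[-0.03, 0.11, 3.24], [0, 0, 0], 10], [[0.39, 0.17, 3.78], [0, 0, 0], 10], [[0.92, 0.25, 4.2], [0, 0, 0], 10], [[0.92, 0.25, 4.2], [0, 0, 0], 10], [[0.92, 0.25, 4.2], [0, 0, 0], 10], [[0.92, 0.25, 4.2], [0, 0, 0], 10]]
```

View pics/c24c.png

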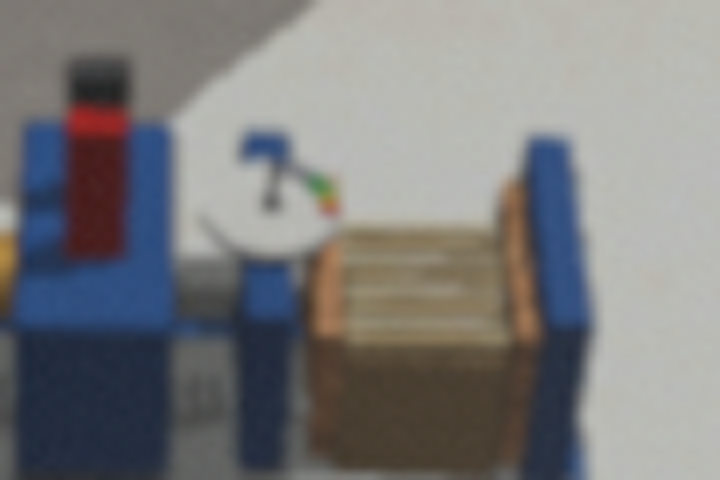

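Needle still near zero. Continue 1.5 mm.

Request:
apply_moves([
  [[-0.31, -0.01, 0.61], [0, 0, 0], 10],
  [[-0.47, 0.0, 1.28], [0, 0, 0], 10],
  [[-0.48, 0.02, 1.96], [0, 0, 0], 10],
  [[-0.33, 0.05, 2.63], [0, 0, 0], 10],
  [[-0.03, 0.11, 3.24], [0, 0, 0], 10],
  [[0.39, 0.17, 3.78], [0, 0, 0], 10],
  [[0.92, 0.25, 4.2], [0, 0, 0], 10],
  [[0.92, 0.25, 4.2], [0, 0, 0], 10],
  [[0.92, 0.25, 4.2], [0, 0, 0], 10],
  [[0.92, 0.25, 4.2], [0, 0, 0], 10],
])

```text
clock: 32.8
eef_pos: [516.9, -99.8, 116.7]
eef_rot: [3.141, 0.001, 0.104]
wrist_force: [-6.5, -4.2, 6.9]
finger_gap: 17.6
```

```bash
python3 - <<'E'
from h import *
s,p,d=snap('scene','c25');print(s['eef_pos'],s['wrist_force'],s['finger_gap'])
cv2.imwrite('pics/c25c.png',cv2.resize(p[155:215,300:390,::-1],None,fx=8,fy=8,interpolation=cv2.INTER_CUBIC))
E
python3 circ.py 18.3 19.9 7
```

```text
[516.91502635 -99.8210019  116.74404354] [-6.4739131  -4.15923665  6.91412606] 17.623703609535585
[[[0.61, 0.09, 0.29], [0, 0, 0], 10], [[1.28, 0.18, 0.43], [0, 0, 0], 10], [[1.96, 0.27, 0.41], [0, 0, 0], 10], [[2.61, 0.36, 0.24], [0, 0, 0], 10], [[3.22, 0.44, -0.07], [0, 0, 0], 10], [[3.73, 0.52, -0.52], [0, 0, 0], 10], [[4.13, 0.58, -1.07], [0, 0, 0], 10], [[4.13, 0.58, -1.07], [0, 0, 0], 10], [[4.13, 0.58, -1.07], [0, 0, 0], 10], [[4.13, 0.58, -1.07], [0, 0, 0], 10]]
```

View pics/c25c.png

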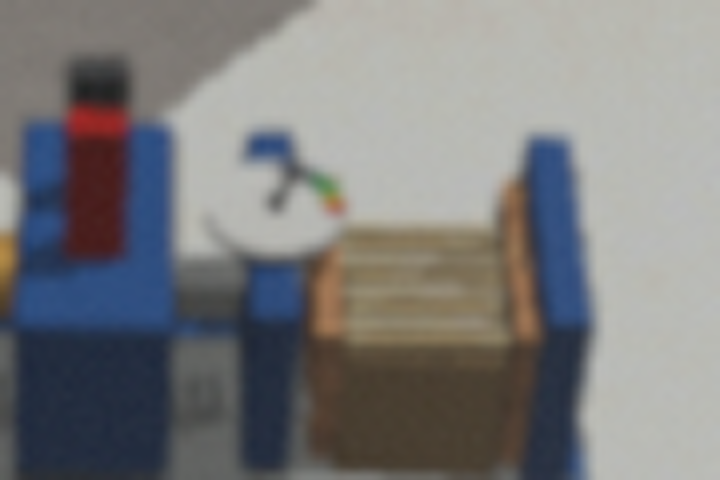

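Needle ~0.35. Another 1.5 mm (at most +0.38).

Request:
apply_moves([
  [[0.61, 0.09, 0.29], [0, 0, 0], 10],
  [[1.28, 0.18, 0.43], [0, 0, 0], 10],
  [[1.96, 0.27, 0.41], [0, 0, 0], 10],
  [[2.61, 0.36, 0.24], [0, 0, 0], 10],
  [[3.22, 0.44, -0.07], [0, 0, 0], 10],
  [[3.73, 0.52, -0.52], [0, 0, 0], 10],
  [[4.13, 0.58, -1.07], [0, 0, 0], 10],
  [[4.13, 0.58, -1.07], [0, 0, 0], 10],
  [[4.13, 0.58, -1.07], [0, 0, 0], 40],
  [[4.13, 0.58, -1.07], [0, 0, 0], 50],
])

```text
clock: 34.1
eef_pos: [558.5, -93.4, 105.5]
eef_rot: [-3.141, 0.001, 0.104]
wrist_force: [-0.3, -0.8, 0.6]
finger_gap: 33.9
```

Request:
apply_moves([
  [[0, 0, 0], [0, 0, 0], 50],
  [[0, 0, 3], [0, 0, 0], 50],
  [[0, 0, 7], [0, 0, 0], 50],
  [[0, 0, 11], [0, 0, 0], 50],
  [[-1.5, 2, 13.5], [0, 0, 0], 50],
  [[-3, 4, 13.5], [0, 0, 0], 50],
  [[-4, 6, 13.5], [0, 0, 0], 50],
  [[-4, 6, 13.5], [0, 0, 0], 50],
  [[-4, 6, 13.5], [0, 0, 0], 50],
  [[-4, 6, 13.5], [0, 0, 0], 50],
])

```text
clock: 35.35
eef_pos: [519.0, -34.1, 240.3]
eef_rot: [-3.142, 0.0, 0.103]
wrist_force: [-0.8, -0.3, 1.1]
finger_gap: 46.7
```

Run:
```python
from h import *
import meas
s,p,d=snap('wrist','w26');print(s['eef_pos'],s['wrist_force'],s['finger_gap'])
meas.m('w26',s['eef_pos'],s['eef_rot'])
cv2.imwrite('pics/w26c.png',cv2.resize(p[0:200,220:440,::-1],None,fx=3,fy=3,interpolation=cv2.INTER_CUBIC))
X=wcloud(s,d);e=np.array([.9947,.103]);xv=np.array([-.103,.9947])
l=X[...,:2]@e;t=X[...,:2]@xv;z=X[...,2];hsv=cv2.cvtColor(p,cv2.COLOR_RGB2HSV)
red=((hsv[...,0]<6)|(hsv[...,0]>172))&(hsv[...,1]>150)&(hsv[...,2]>50)&(d>0)&(z<130)&(t<-110)&(z>20)
for a in (l,t,z): print(np.percentile(a[red],[1,50,99]).round(1))
```

```text
[518.95242546 -34.05993682 240.25270111] [-0.82433111 -0.30864229  1.07612037] 46.747325506708314
w26 lev l [531.8 537.4 543.3] t [-44.7 -34.6 -25.1] z 173.1 post l [500.7 505.8 510.8] t [-44.6 -34.3 -24.2] carr [-61.4  -7.8] pad [43.  48.2 52.6]
[538.8 544.8 553.8]
[-171.5 -151.7 -129.3]
[100.5 106.9 109.1]
```

View pics/w26c.png

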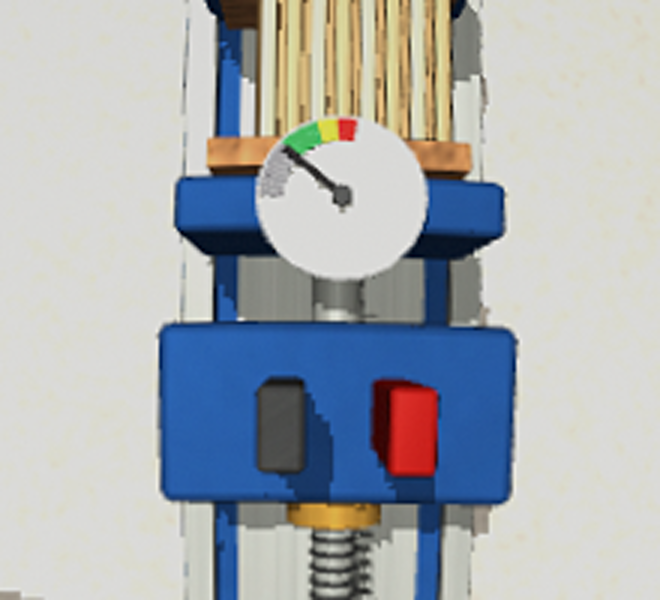

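The needle stands right at the grey/green boundary (~0.72 rad) and holds with nothing touching; the lever is upright (31.6 mm). About 1.15 rad more of crank gives ~1.0.

Request:
apply_moves([
  [[2, -3, 0], [0, 0, 0], 50],
  [[4, -6, 0], [0, 0, 0], 50],
  [[4, -6, -4], [0, 0, 0], 50],
  [[4, -6, -8], [0, 0, 0], 50],
  [[4, -6, -11], [0, 0, 0], 50],
  [[4, -6, -13.5], [0, 0, 0], 50],
  [[4, -6, -13.5], [0, 0, 0], 40],
  [[4, -6, -13.5], [0, 0, 0], 25],
  [[4, -6, -13.5], [0, 0, 0], 10],
  [[4, -6, -13.5], [0, 0, 0], 10],
])

```text
clock: 36.65
eef_pos: [560.1, -93.8, 107.0]
eef_rot: [3.14, -0.004, 0.104]
wrist_force: [6.2, -1.0, 0.5]
finger_gap: 17.5
```

```bash
python3 circ.py 19.9 21.05 6
```

```text
[[[0.23, 0.04, -0.52], [0, 0, 0], 10], [[0.36, 0.07, -1.08], [0, 0, 0], 10], [[0.38, 0.1, -1.66], [0, 0, 0], 10], [[0.3, 0.1, -2.22], [0, 0, 0], 10], [[0.1, 0.1, -2.76], [0, 0, 0], 10], [[-0.19, 0.09, -3.26], [0, 0, 0], 10], [[-0.19, 0.09, -3.26], [0, 0, 0], 10], [[-0.19, 0.09, -3.26], [0, 0, 0], 10], [[-0.19, 0.09, -3.26], [0, 0, 0], 10], [[-0.19, 0.09, -3.26], [0, 0, 0], 10]]
```

Request:
apply_moves([
  [[0.23, 0.04, -0.52], [0, 0, 0], 10],
  [[0.36, 0.07, -1.08], [0, 0, 0], 10],
  [[0.38, 0.1, -1.66], [0, 0, 0], 10],
  [[0.3, 0.1, -2.22], [0, 0, 0], 10],
  [[0.1, 0.1, -2.76], [0, 0, 0], 10],
  [[-0.19, 0.09, -3.26], [0, 0, 0], 10],
  [[-0.19, 0.09, -3.26], [0, 0, 0], 10],
  [[-0.19, 0.09, -3.26], [0, 0, 0], 10],
  [[-0.19, 0.09, -3.26], [0, 0, 0], 40],
  [[-0.19, 0.09, -3.26], [0, 0, 0], 50],
])

```text
clock: 37.9
eef_pos: [556.7, -92.6, 73.1]
eef_rot: [-3.141, 0.0, 0.104]
wrist_force: [-0.5, -0.2, -0.3]
finger_gap: 34.1
```

Request:
apply_moves([
  [[0, 0, 0], [0, 0, 0], 50],
  [[0, 0, 3], [0, 0, 0], 50],
  [[0, 0, 7], [0, 0, 0], 50],
  [[0, 0, 12], [0, 0, 0], 50],
  [[-1.5, 2, 17], [0, 0, 0], 50],
  [[-3, 4, 17], [0, 0, 0], 50],
  [[-4, 6, 17], [0, 0, 0], 50],
  [[-4, 6, 17], [0, 0, 0], 50],
  [[-4, 6, 17], [0, 0, 0], 50],
  [[-4, 6, 17], [0, 0, 0], 50],
])

```text
clock: 39.15
eef_pos: [517.0, -33.2, 242.5]
eef_rot: [-3.141, 0.001, 0.103]
wrist_force: [0.0, -0.5, 0.5]
finger_gap: 47.1
```

Run:
```python
from h import *
import meas
s,p,d=snap('wrist','w27');print(s['eef_pos'],s['wrist_force'],s['finger_gap'])
meas.m('w27',s['eef_pos'],s['eef_rot'])
cv2.imwrite('pics/w27c.png',cv2.resize(p[0:200,220:440,::-1],None,fx=3,fy=3,interpolation=cv2.INTER_CUBIC))
s,p,d=snap('scene','c27')
```

```text
[517.02185    -33.16527706 242.50974661] [ 0.00924033 -0.53885131  0.47352197] 47.11797118558298
w27 lev l [532.2 537.3 543.1] t [-44.9 -35.  -24.9] z 173.1 post l [500.2 506.  511.2] t [-44.6 -34.9 -24.9] carr [-61.7  -8. ] pad [42.9 48.1 53. ]
```

View pics/w27c.png

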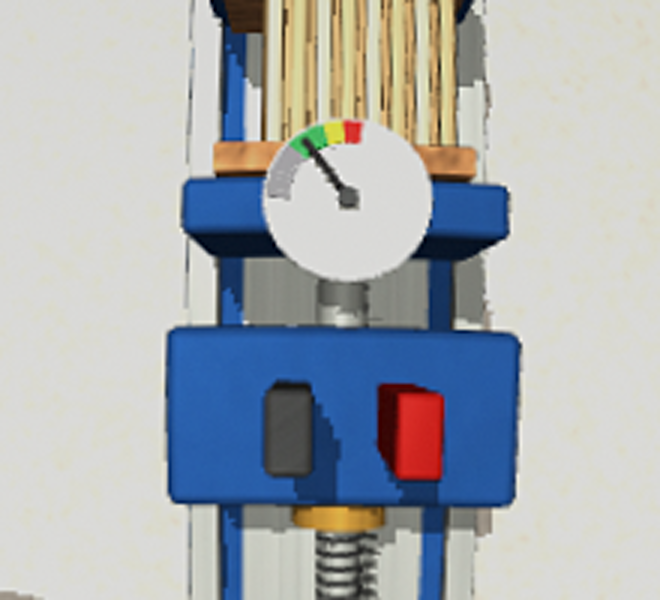

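View pics/c27.png

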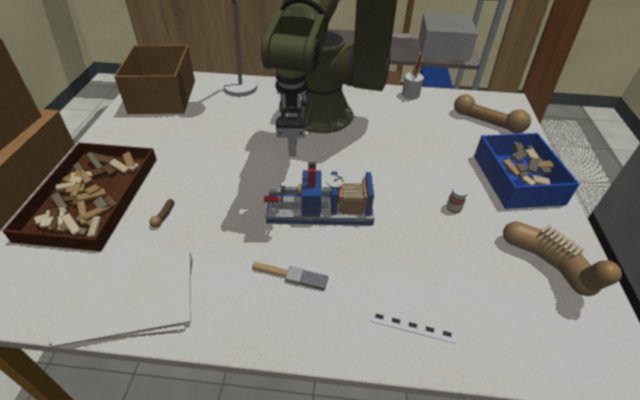

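The needle (zoomed tip (305,138), hub (348,198)) is in the middle of the green, about 0.95 rad. The lever is upright at 31.3 mm. The gripper hangs clear, and the brush, jar and bone lie where they were.

```bash
python3 -c "
from cell import manip
print(manip.read_state()['clock'],manip.sign_off())"
```

```text
the job is handed in; nothing more can be done
39.25 None
```

The job is handed in at 39.25 s, and the tooth is held between both jaws with the gauge needle mid-green, about 0.95 rad. One step did not go in the order asked.

**What I did:** I squeezed the lever, slid the carriage about 78 mm to a light touch (needle about 0.2 rad, grey) and let the lever go. I then tightened with the crank alone.

**What went wrong:** After the release I judged the carriage locked, but it was not. The lever spacing only matched its starting picture, and the lever had been tilted about 0.04 rad at the start too. I cranked about 1.7 turns on the unlocked carriage. The needle rose to roughly 0.6 (grey) while I held the knob, then fell back when I let go.

**How I mended it:** I found the 0.04 rad tilt, which means the half nut was standing on a tooth tip. With a light pinch I drew the carriage back 2–3 mm, and the lever sprang fully upright as the nut dropped in. The pad was then about 1 mm clear of the tooth, with the needle at zero. I did not slide it forward to touch again; I finished with the crank alone.

**Last checks:**
- **Needle:** it stayed in the green with the robot touching nothing, and I never saw it past green.
- **Lever:** upright, 31.3 mm from the post.
- **Robot:** gripper clear of everything, wrist force about zero.
- **Bystanders:** brush, jar and bone piece look unmoved in the scene picture.
- **Tooth at the fixed jaw:** inferred from the pressure holding by itself, not measured directly.

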